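Prop the consolidation lever level, then add the weight

ROBOT

A 6-joint arm with a two-finger parallel gripper is mounted at the origin on the work surface. World frame = base frame: x ahead of the robot, y to its left, z up, the work surface at z = 0. Lengths are in mm, angles in rad, forces in N, time in s.
With the tool pointing down it reaches from about 275 to 1000 mm from the base axis. Payload 8.4 kg.
Tool frame: the origin (TCP) lies at the centre of the arm's flange, where the gripper is bolted on; the fingertips stand 173 mm ahead of it and the grasp point (between the pads) lies 155 mm ahead of it (tcp_to_tips is the distance from the TCP to the fingertips, in mm); z points along the fingers, x is the direction in which the jaws open and shut, and the axes are right-handed (so a half turn about z gives the same grasp; the last joint's range is limited). The gripper opens to 85 mm and grips with 20 to 120 N. Pads are 22 mm wide; open, the fingers measure 114 mm over their backs; the gripper's body (76 mm by 85 mm) begins 54 mm behind the grasp point. The pads swing forward as they close: fully open they stand 13 mm farther back than shut.
Start: joints at [-1.303, 0.353, 1.633, -0, 1.155, -0.002], TCP at [166.585, -602.394, 404.681] pointing down, gripper open.
Joint ranges: [-2.63, 2.63], [-0.92, 2.1], [0.06, 2.66], [-1.3, 4.44], [0, 2.69], [-3.02, 3.02]. Speed limits (rad/s): [2.22, 2.22, 2.79, 3.14, 3.14, 3.14].

INTERFACE

Orientations are given as [roll, pitch, yaw] about the fixed x, y, z axes, in that order (R = Rz(yaw) Ry(pitch) Rx(roll)).
In Python, from rig import sense, grab_frame, camera_info, sign_off, tcp_to_tips gives the robot as it stands.
- The arm moves only by the shell command python3 -m creep 'ROWS' [FORCE]. ROWS is text: rows parted by semicolons, each of 5 numbers parted by spaces: the opening in per cent of the stroke, from 0 (shut) to 100 (fully open), then the shift along the tool's x, y, z in cm, then the turn about the tool's z in degrees. In form: fingers tx ty tz roll; .... A call has 1 to 20 rows; each row is the pose to reach, as a shift and turn from the pose measured when the call began, along the tool's axes at that moment; what a row does not reach only later rows make up. A row lasts 1/10 s, in which the tool goes at most 50 mm and 8.59 degrees, less where a joint would pass 70% of its speed; a pose out of reach is approached as far as the arm can. A call with a gripper value outside its range is refused whole. The fingers move at their own pace and stop on an object; FORCE is the grip in N (left out, the last holds). Time passes only in rows, so rows that repeat a pose let the fingers close. It gives the time, the measured TCP pose, the force and the opening at its end, in the units of the state.
- sense(): the state, without advancing time (a new reading comes with each control period).
- grab_frame(name): name is "scene" or "top"; returns (picture, depth): 420x560x3 uint8, blue, green, red; 420x560 float32, mm along the optical axis (not along the pixel's ray), 0 where there is no reading.
- camera_info(name): a dict with "vertical_fov" (degrees; the focal length in pixels is half the picture's height over the tangent of half this angle, whatever the lens; pixels are square), "cx", "cy" (the principal point, pixels), "D" ([k1, k2, p1, p2, k3] as OpenCV has them; the pictures are not rectified), "world_to_cam" (4x4, takes a point from world to camera coordinates). Camera axes: x right, y down, z forward; pixel columns grow to the right and rows downward; lengths in mm; the calibration is good to about 2 mm. A picture is of the moment at which its call begins. camera_info takes no time and is no camera call.
- sign_off(): hands the job in, once; it reports no verdict.
The state is a dict: "clock": time; "qpos": joint angles; "qvel": joint speeds; "joint_efforts": joint torques, N m; "eef_pos": TCP position; "tcp_rot": TCP orientation; "contact_force": force on the tool from outside, world axes, zero at the start; "wrist_torque": the same for the moment, N m; "opening": opening from 0.0 (shut) to 1.0 (fully open).
Only numpy, scipy, OpenCV 4.12 (cv2) and the standard library are available. Lean on these libraries where they do the work, as an engineer would, in place of code of your own. Each camera call takes 0.05 s, during which the arm holds its last target.

TASK

The lever beam of the consolidation frame has sunk onto its stop. Slide the wooden wedge, thin end first, under the rounded shoe beneath the beam until the pointer at the beam's tip is level with the line on its post, and leave the wedge there holding the beam up. Then set the larger weight gently on the beam's pan, standing upright, with the beam still level; leave the jar, the spatula and the small weight alone.

Things in the scene. Friction and masses are not known exactly. Their poses are not given: they have to be found in the camera images.
- wedge: Hardwood wedge, 190 mm long along its own x, 44 mm wide along y, 0.24 kg, lying on its flat underside. Origin: centre of the underside. Thick end at x = -95 mm, 58 mm high; thin, blunt end at x = +95 mm, 16 mm high; its plane top slopes evenly between them (1 mm of height in 4.5 mm). Can be gripped across its width. Friction holds it in place once it carries the beam.
- frame: Blue cast frame bolted to the bench. Origin: on the bench straight below the shoe. The beam (26 wide, 34 high) runs along the frame's y, axis 68 mm up when level; the wedge goes in across it, along x, from either open side. Tower, cell, yoke, dial and counterbalance fill y = -360 to -95 mm, x = +-73 mm, 350 mm high. The mark post (32 mm wide in x, 100 high, foot 56 x 46) is at y = 201 to 247 mm.
- beam (a joint): Angle of the lever beam about its fulcrum, 200 mm from the shoe: 0 = level, pointer on the line; negative = tip low (-0.065 rad, resting on its stop, at the start); positive = tip above the line. It turns freely; the beam's own weight bears on the shoe with about 7 N (about 20 N once the larger weight is on the pan).
- shoe: Steel lifting shoe under the beam, turning with it: a half-round bar of 8 mm radius and 64 mm long, lying along the beam (frame y). Origin: midpoint of its lowest line, 44 mm above the bench when the beam is level, 31 mm at the start.
- pan: Shallow round steel weight pan on top of the beam, turning with it, 140 mm from the shoe towards the pointer. Origin: centre of its inner floor, 101 mm above the bench when level. Inner floor 66 mm across, rim 7 mm above the floor and 82 mm across outside.
- pointer (a point): Tip of the pointer at the free end of the beam, on the beam's axis, 410 mm from the fulcrum. 68 mm above the bench when level.
- mark (a point): The dark line round the upright bar of the post, 68 mm above the bench, 4 mm beyond the pointer's tip.
- weight: The larger of two plain steel knob weights: cylinder 48 mm across and 56 mm high with a neck and a knob 35 mm across on top, 82 mm high in all, 0.65 to 0.9 kg, standing on the bench. Origin: centre of the underside, z along its axis. Can be gripped round the cylinder.
- small_weight: Bystander: the smaller knob weight, 32 mm across, 54 mm high. Origin: centre of the underside.
- jar: Bystander: glass jar with a steel cap, 72 mm across, 100 mm high. Origin: centre of the underside.
- spatula: Bystander: spatula lying on the bench, 250 mm long along its x. Origin: centre of its underside.
Not all that is in view belongs to the job. What is shaped like the weight but blue is not meant.

How it is judged (in metres and radians):
On the way:
1. the wedge under the shoe holds the beam with its pointer at the line (within 4 mm), while the pan is still empty and the hand is off the wedge (z of pointer in the frame of mark between -0.004 and 0.004 m and contact force between wedge and shoe above 1.5 N and contact force between the fingers and wedge below 0.1 N and contact force between weight and pan below 0.1 N), for 0.2 s.
At the end, for the whole second after the job is handed in: The pointer is within 4 mm of the height of the line on the post, the beam rests on the wedge by its shoe, the larger weight stands upright (within 0.1 rad) on the pan within 20 mm of its centre, and wedge and weight are released and at rest (z of pointer in the frame of mark between -0.004 and 0.004 m and contact force between wedge and shoe above 1.5 N and contact force between weight and pan above 3 N and horizontal distance between weight and pan below 0.02 m and angle between weight's own z axis and vertical below 0.1 rad and linear speed of each of weight, wedge below 0.01 m/s); the robot touches nothing.
It fails at once if the weight is slammed on the pan (over 50 N) (contact force between weight and pan above 50 N).
It fails at once if the weight is dropped from more than a few millimetres (it moves at over 0.3 m/s out of the fingers) (contact force between the fingers and weight below 0.1 N and linear speed of weight above 0.3 m/s).
It fails at once if a bystander (jar, spatula or small weight) is moved more than 20 mm (distance of any of jar, spatula, small_weight from where it was at the start of the episode above 0.02 m).
It also fails if it takes over 72 s, if anything falls off the work surface, if the arm or the gripper's body presses on something with over 40 N, if the wrist force passes 120 N, or if a joint passes its speed limit or range.

## Working session

There is one attempt and no reset: what is moved stays moved. The work goes in short steps, Python scripts to look and compute and a shell command to move; the robot and the scene stay as the last step left them, time stands still between calls to the robot, and variables do not carry over. Pictures are saved under pics/ and viewed, and the job is handed in when it is done.

```bash
mkdir -p pics; ls
python3 - <<'E'
from rig import *
import cv2
print(sense())
for n in("scene","top"):
    p,d=grab_frame(n); cv2.imwrite(f"pics/{n}0.png",p)
    import numpy as np; np.savez(f"pics/{n}0.npz",p=p,d=d)
    print(n,camera_info(n))
print(tcp_to_tips)
E
```

```text
pics
{'clock': 0.0, 'qpos': array([-1.30341373e+00,  3.53706325e-01,  1.63414103e+00,  1.48192685e-05,
        1.15524568e+00, -2.38443497e-03]), 'qvel': array([-1.37034682e-03,  4.23800997e-05,  1.13070154e-03, -1.74540718e-04,
       -4.38186189e-04, -6.40916552e-04]), 'joint_efforts': array([-9.43788000e-04, -6.05254769e+01, -3.42060077e+01, -6.49008211e-05,
        9.29686474e-03,  7.47229265e-07]), 'eef_pos': array([ 166.51513371, -602.1614593 ,  403.92222863]), 'tcp_rot': array([-3.14157553e+00,  1.50034177e-03, -1.30103527e+00]), 'contact_force': array([0.23546518, 0.00802305, 0.47490782]), 'wrist_torque': array([0.014186  , 0.00500678, 0.0023945 ]), 'opening': 1.0001872494204609}
scene {'vertical_fov': 45.674907110607386, 'cx': 278.76429835950927, 'cy': 201.06207982756445, 'D': array([-0.09347994,  0.        ,  0.        ,  0.        ,  0.        ]), 'world_to_cam': array([[ 8.73096990e-01,  4.87409691e-01, -1.15516240e-02,
        -5.07412276e+02],
       [ 3.00910022e-01, -5.57359774e-01, -7.73823779e-01,
        -8.20351973e+01],
       [-3.83607619e-01,  6.72147213e-01, -6.33295602e-01,
         1.64774399e+03],
       [ 0.00000000e+00,  0.00000000e+00,  0.00000000e+00,
         1.00000000e+00]])}
top {'vertical_fov': 43.20041684741405, 'cx': 274.9476978715336, 'cy': 216.8071105089993, 'D': array([-0.20465622,  0.        ,  0.        ,  0.        ,  0.        ]), 'world_to_cam': array([[-2.29841419e-02, -9.99662160e-01, -1.21364955e-02,
         7.57147480e+01],
       [-9.80135158e-01,  2.49239434e-02, -1.96758404e-01,
         5.64991690e+02],
       [ 1.96994421e-01,  7.37308283e-03, -9.80376885e-01,
         1.39104520e+03],
       [ 0.00000000e+00,  0.00000000e+00,  0.00000000e+00,
         1.00000000e+00]])}
173.4
```

View pics/scene0.png

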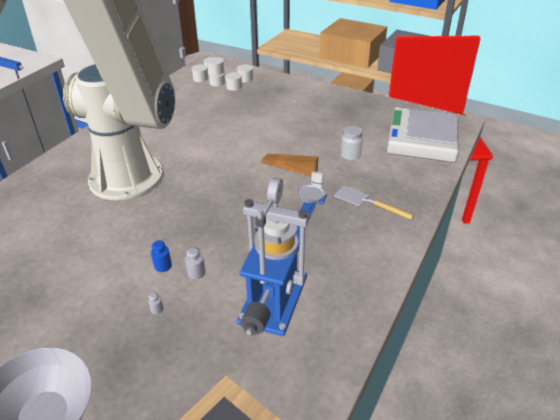

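View pics/top0.png

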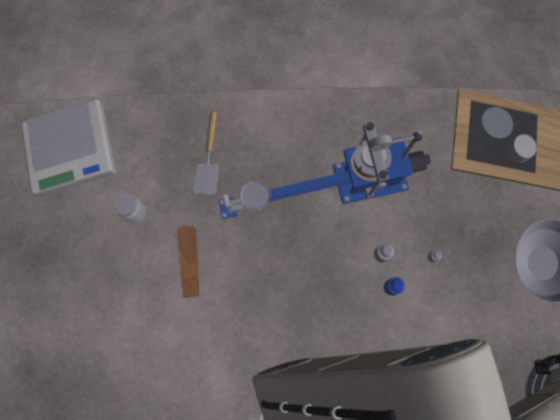

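Candidates for the weight, in the top view: steel (385,253), blue (396,286) and the smaller steel one (436,256). The larger steel one at (385,253) fits the description. I'll enlarge crops to confirm it and measure.

```bash
cat > h.py <<'E'
import numpy as np,cv2
from rig import *
def K(n,ci=None):
    ci=ci or camera_info(n); f=210/np.tan(np.radians(ci['vertical_fov'])/2)
    return np.array([[f,0,ci['cx']],[0,f,ci['cy']],[0,0,1]]),np.array(ci['D']),np.array(ci['world_to_cam'])
def ray(n,uv):
    k,D,T=K(n); p=cv2.undistortPoints(np.array(uv,float).reshape(-1,1,2),k,D).reshape(-1,2)
    R=T[:3,:3];c=-R.T@T[:3,3]
    return c,np.c_[p,np.ones(len(p))]@R
def atz(n,uv,z):
    c,d=ray(n,uv); return c+d*((z-c[2])/d[:,2])[:,None]
def cloud(n,d):
    k,D,T=K(n);h,w=d.shape
    v,u=np.mgrid[:h,:w]; c,r=ray(n,np.c_[u.ravel(),v.ravel()])
    return (c+r*d.ravel()[:,None]).reshape(h,w,3)
def proj(n,P):
    k,D,T=K(n); P=np.array(P,float).reshape(-1,3)
    return cv2.projectPoints(P,cv2.Rodrigues(T[:3,:3])[0],T[:3,3],k,D)[0].reshape(-1,2)
def crop(n,p,u0,u1,v0,v1,s,name): cv2.imwrite(name,cv2.resize(p[v0:v1,u0:u1],None,fx=s,fy=s,interpolation=cv2.INTER_CUBIC))
E
python3 - <<'E'
from h import *
z=np.load('pics/top0.npz');p=z['p'];C=cloud('top',z['d'])
crop('top',p,160,280,170,310,5,'pics/tA.png')
crop('top',p,320,460,110,310,3,'pics/tB.png')
s=np.load('pics/scene0.npz');S=cloud('scene',s['d'])
crop('s',s['p'],130,330,140,320,4,'pics/sA.png')
hsv=cv2.cvtColor(p,cv2.COLOR_BGR2HSV)
for u,v in [(188,261),(255,195),(385,252),(436,256),(396,286),(128,205),(207,178),(225,205),(300,188)]:print(u,v,C[v,u].round(1))
# wedge
m=(hsv[...,1]>110)&(hsv[...,0]<25); m[:, :165]=0;m[:,210:]=0;m[:220]=0;m[305:]=0
P=C[m];print(m.sum(),P.min(0),P.max(0))
# fit plane top
Q=P[P[:,2]>10];A=np.c_[Q[:,:2],np.ones(len(Q))];print(np.linalg.lstsq(A,Q[:,2],rcond=None)[0])
for z0,z1 in [(10,80)]:
    r=cv2.minAreaRect(Q[:,:2].astype(np.float32));print(r,cv2.boxPoints(r))
def blob(u0,u1,v0,v1,zl,zh):
    q=C[v0:v1,u0:u1].reshape(-1,3);q=q[(q[:,2]>zl)&(q[:,2]<zh)];r=cv2.minEnclosingCircle(q[:,:2].astype(np.float32));print(len(q),q.mean(0).round(1),r)
blob(370,400,235,270,74,90);blob(370,400,235,270,45,62);blob(425,446,245,268,45,60);blob(385,410,270,300,70,90)
blob(110,150,185,225,90,110)
blob(235,275,175,215,80,120)
E
```

```text
188 261 [453.4 304.4  32.9]
255 195 [622.  114.2  86.5]
385 252 [ 458.2 -228.7   84.3]
436 256 [ 446.7 -377.4   51.8]
396 286 [ 367.4 -254.9   76.1]
128 205 [600.7 459.3 100.1]
207 178 [697.  256.3   2.7]
225 205 [614.2 203.6   8.4]
300 188 [643.5  -8.6  66.4]
1068 [281.48031435  51.35105624   9.942957  ] [ 544.70606002  329.29162707 1475.83433458]
[ 2.02702459e-01 -4.49667147e+00  1.31022733e+03]
((373.86968994140625, 232.49530029296875), (380.2335510253906, 144.2865753173828), 42.19679641723633) [[184.56601  158.2446  ]
 [281.48032   51.351036]
 [563.17334  306.746   ]
 [466.25906  413.63956 ]]
130 [ 463.8 -233.5   81.8] ((464.3910827636719, -233.71810913085938), 17.60765838623047)
102 [ 458.9 -229.9   55.5] ((464.1678161621094, -234.35523986816406), 24.22758674621582)
51 [ 451.1 -380.7   53.6] ((451.5545349121094, -380.31134033203125), 11.897260665893555)
134 [ 370.9 -256.9   81. ] ((371.4088134765625, -258.8434753417969), 17.70926284790039)
399 [604.4 468.7  99.5] ((605.5707397460938, 468.7275695800781), 31.939584732055664)
580 [623.6 114.4  84.5] ((623.5452270507812, 116.75216674804688), 40.907779693603516)
```

```bash
true
```

```text
(no output)
```

View pics/tA.png

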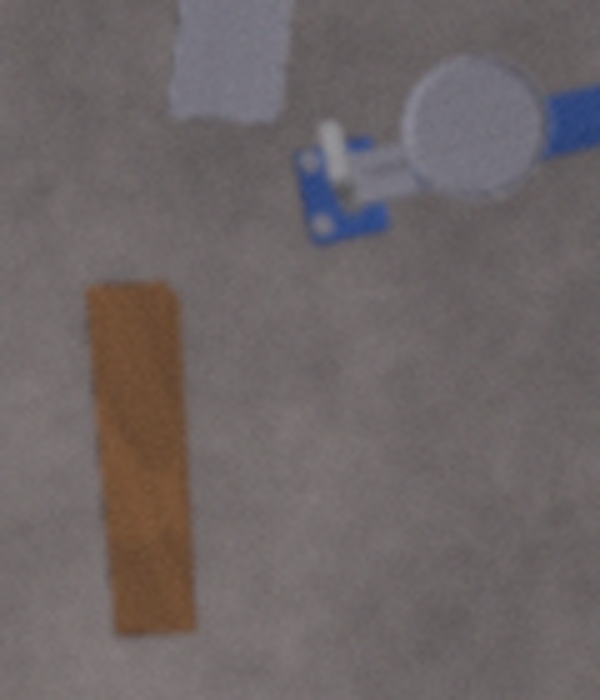

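View pics/tB.png

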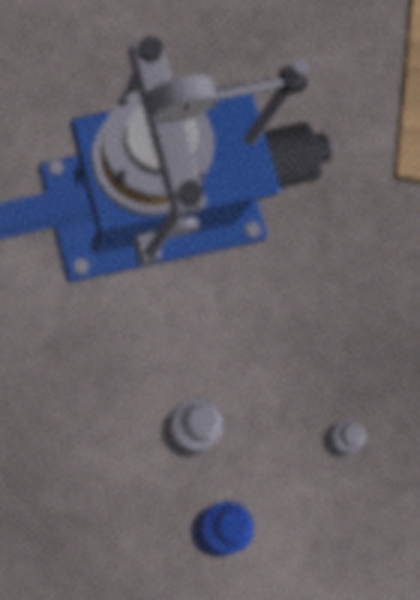

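View pics/sA.png

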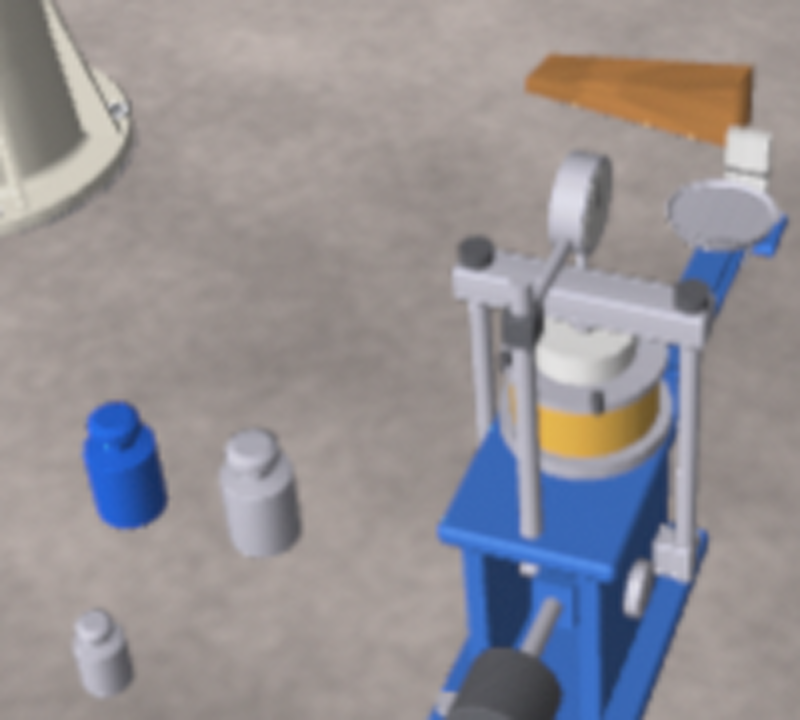

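Crops confirm that the steel weight is the larger plain one, at top pixel (385,253). The wedge's thick end is at top pixels (178–194, 227) on the far side, and its thin end is at (183–199, 296) nearest the robot. Next I'll fit the wedge and the beam precisely.

Run:
```python
from h import *
a=atz('top',[(177.8,227),(193.6,226.4)],58);b=atz('top',[(183.2,296.6),(198.8,296.2)],16)
print(a.round(1),b.round(1));ta=a.mean(0);tb=b.mean(0);d=(ta-tb)[:2];print('len',np.hypot(*d),'widths',np.linalg.norm(a[0]-a[1]),np.linalg.norm(b[0]-b[1]),'thick dir yaw',np.arctan2(d[1],d[0]),'centre',(ta+tb)/2)
z=np.load('pics/top0.npz');p=z['p'];C=cloud('top',z['d'])
hsv=cv2.cvtColor(p,cv2.COLOR_BGR2HSV)
blue=(hsv[...,0]>100)&(hsv[...,0]<130)&(hsv[...,1]>120)
m=blue.copy();m[:,:272]=0;m[:,334:]=0;m[:170]=0;m[210:]=0
P=C[m];print(len(P),P.min(0),P.max(0))
Q=P[(P[:,2]>55)]
l=cv2.fitLine(Q[:,:2].astype(np.float32),cv2.DIST_HUBER,0,.01,.01).ravel();print('line',l,np.arctan2(l[1],l[0]))
r=np.arange(276,332,5)
# slices in y
for y0 in range(-60,80,20):
    q=Q[(Q[:,1]>y0)&(Q[:,1]<y0+20)]; print(y0+10,q.mean(0).round(1) if len(q) else 0,np.ptp(q[:,0]) if len(q) else 0)
# pan floor & rim
q=C[175:215,235:275].reshape(-1,3);f=q[(np.hypot(q[:,0]-623.5,q[:,1]-116.5)<28)];print('floor',f.mean(0),np.linalg.lstsq(np.c_[f[:,:2]-f[:,:2].mean(0),np.ones(len(f))],f[:,2],rcond=None)[0])
# scene check
s=np.load('pics/scene0.npz');S=cloud('scene',s['d'])
for c,zr in [((464,-234),(70,90)),((623,116),(75,100))]:
    q=S.reshape(-1,3);q=q[(np.hypot(q[:,0]-c[0],q[:,1]-c[1])<50)&(q[:,2]>zr[0])&(q[:,2]<zr[1])];print(len(q),q.mean(0),cv2.minEnclosingCircle(q[:,:2].astype(np.float32)))
# foot blue base plate of post & tower
m=blue.copy();Pb=C[m];Pb=Pb[(abs(Pb[:,2])<25)];
t=Pb[(Pb[:,1]<-60)];print(cv2.minAreaRect(t[(t[:,0]>500)][:,:2].astype(np.float32)))
```

```text
[[544.7 328.9  58. ]
 [545.3 285.1  58. ]] [[356.7 320.7  16. ]
 [357.2 277.1  16. ]]
len 188.22007296025112 widths 43.85517206225623 43.554216096962264 thick dir yaw 0.043086191499823574 centre [450.94195027 302.96695122  37.        ]
668 [ 281.48031435 -101.78142779   33.54278077] [ 673.85254903   69.20413445 1475.83433458]
line [ 2.0038764e-01 -9.7971672e-01  6.4661548e+02 -1.4649735e+01] -1.3690428
-50 [653.5 -49.7  73.5] 25.73244875999137
-30 [649.8 -30.5  72.8] 26.799342827475016
-10 [646.3 -10.3  71.1] 26.24349179916794
10 [641.5  10.4  69.6] 26.15830006440342
30 [637.7  30.1  68.9] 24.271149174568336
50 [623.5  49.4 110.7] 366.3006690293345
70 [631.3  64.4  65.9] 23.185083308206572
floor [621.70327795 116.03518731  76.62582077] [ 0.61631789  0.08481163 76.62582077]
136 [ 468.32978245 -239.77219291   81.04402556] ((466.9071044921875, -236.7392120361328), 17.825220108032227)
399 [621.20504677 111.94759691  82.87260605] ((620.8412475585938, 111.51143646240234), 44.07383346557617)
((684.888427734375, -215.03126525878906), (116.18869018554688, 197.31759643554688), 9.934945106506348)
```

```bash
cat >> h.py <<'E'
from scipy.spatial.transform import Rotation as Ro
def go(x,y,z,yaw):
    s=sense();R=Ro.from_euler('xyz',s['tcp_rot']).as_matrix()
    d=R.T@(np.array([x,y,z])-s['eef_pos'])
    w=s['tcp_rot'][2]
    print('clock %.2f'%s['clock'],'pos',s['eef_pos'].round(1),'rpy',s['tcp_rot'].round(3),'q6 %.2f'%s['qpos'][5],'open %.3f'%s['opening'],'F',s['contact_force'].round(1))
    print('tx ty tz cm',(d/10).round(2),'roll deg',round(-np.degrees(yaw-w),1), 'dist rows',np.linalg.norm(d)/50)
E
python3 -c "
from h import *
go(535,306.6,400,1.614)"
```

```text
clock 0.10 pos [ 166.5 -602.2  404. ] rpy [-3.142e+00  1.000e-03 -1.301e+00] q6 -0.00 open 0.999 F [-0.5  0.3 -0.6]
tx ty tz cm [-77.77 -59.74   0.5 ] roll deg -167.0 dist rows 19.61282449403386
```

```bash
python3 -m creep '100 -78 -60 0 -60; 100 -78 -60 0 -60; 100 -78 -60 0 -60; 100 -78 -60 0 -60; 100 -78 -60 0 -60; 100 -78 -60 0 -60; 100 -78 -60 0 -60; 100 -78 -60 0 -167; 100 -78 -60 0 -167; 100 -78 -60 0 -167; 100 -78 -60 0 -167; 100 -78 -60 0 -167; 100 -78 -60 0 -167; 100 -78 -60 0 -167; 100 -78 -60 0 -167; 100 -78 -60 0 -167; 100 -78 -60 0 -167; 100 -78 -60 0 -167; 100 -78 -60 0 -167; 100 -78 -60 0 -167' 40; python3 -c "
from h import *
go(535,306.6,260,1.614)"
```

```text
clock: 2.1
eef_pos: [537.5, 312.5, 404.5]
tcp_rot: [-3.141, -0.002, 1.621]
contact_force: [0.3, -0.0, 0.7]
opening: 1.003
clock 2.10 pos [537.5 312.5 404.5] rpy [-3.141e+00 -2.000e-03  1.621e+00] q6 -1.10 open 1.003 F [ 0.3 -0.   0.7]
tx ty tz cm [-0.6  -0.27 14.45] roll deg 0.4 dist rows 2.8928668216514124
```

Fast and accurate. I'll descend, then look before gripping.

```bash
python3 -m creep '100 -0.6 -0.3 5 0.4; 100 -0.6 -0.3 10 0.4; 100 -0.6 -0.3 14 0.4; 100 -0.6 -0.3 16.5 0.4; 100 -0.6 -0.3 16.5 0.4' ; python3 -c "
from h import *
go(535,306.6,190,1.614)
for n in ('scene','top'):
    p,d=grab_frame(n)
    if n=='scene': crop(n,p,230,370,60,220,4,'pics/s1.png')
    else: crop(n,p,130,270,190,310,5,'pics/t1.png')
"
```

```text
clock: 2.6
eef_pos: [533.1, 305.7, 235.4]
tcp_rot: [-3.135, 0.002, 1.614]
contact_force: [0.0, -0.1, 0.5]
opening: 0.997
clock 2.60 pos [533.1 305.7 235.4] rpy [-3.135e+00  2.000e-03  1.614e+00] q6 -1.10 open 0.997 F [ 0.  -0.1  0.5]
tx ty tz cm [0.09 0.23 4.54] roll deg -0.0 dist rows 0.9093549472812005
```

View pics/s1.png

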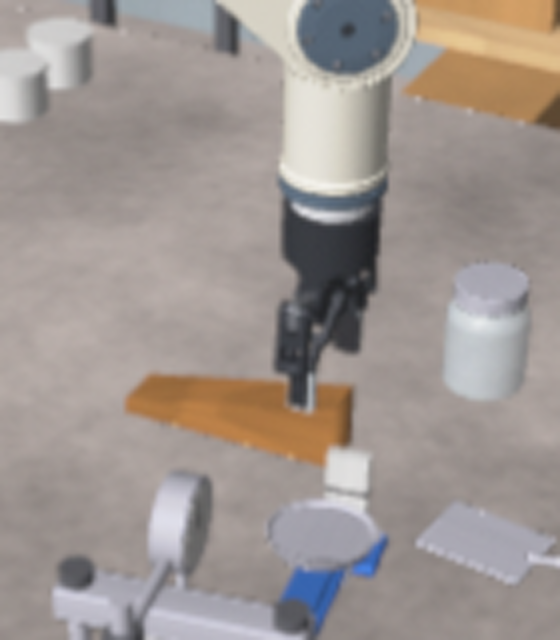

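The hand straddles the thick end: the near finger is at crop (300,395), and the other is hidden behind the wedge. I'll lower and grip.

```bash
python3 -m creep '100 0.1 0.2 2.5 0; 100 0.1 0.2 4.5 0; 100 0.1 0.2 4.5 0; 40 0.1 0.2 4.5 0; 20 0.1 0.2 4.5 0; 20 0.1 0.2 4.5 0; 20 0.1 0.2 4.5 0; 20 0.1 0.2 4.5 0; 20 0.1 0.2 4.5 0; 20 0.1 0.2 4.5 0' 50; python3 -c "
from h import *
go(535,306.6,260,1.614)"
```

```text
clock: 3.7
eef_pos: [537.5, 308.3, 196.5]
tcp_rot: [3.14, -0.003, 1.614]
contact_force: [-0.4, 0.7, 8.4]
opening: 0.507
clock 3.70 pos [537.5 308.3 196.5] rpy [ 3.140e+00 -3.000e-03  1.614e+00] q6 -1.10 open 0.507 F [-0.4  0.7  8.4]
tx ty tz cm [-0.14 -0.25 -6.35] roll deg -0.0 dist rows 1.271400480906693
```

```bash
python3 -m creep '20 0 0 0 0; 20 0 0 0 0; 20 0 0 0 0' ; python3 -c "
from h import *
go(535,306.6,260,1.614)"; python3 -m creep '20 0 0 -2 0; 20 0 0 -4 0; 20 0 0 -6 0; 20 0 0 -8 0; 20 0 0 -8 0' ; python3 -c "
from h import *
go(535,306.6,260,1.614)
p,d=grab_frame('scene');crop('scene',p,230,370,60,220,4,'pics/s2.png')"
```

```text
clock: 4.0
eef_pos: [537.5, 308.3, 196.7]
tcp_rot: [3.14, -0.003, 1.614]
contact_force: [-0.6, 0.6, -1.1]
opening: 0.505
clock 4.00 pos [537.5 308.3 196.7] rpy [ 3.140e+00 -3.000e-03  1.614e+00] q6 -1.10 open 0.505 F [-0.6  0.6 -1.1]
tx ty tz cm [-0.14 -0.25 -6.33] roll deg -0.0 dist rows 1.267520341672362
clock: 4.5
eef_pos: [538.2, 308.5, 279.1]
tcp_rot: [3.136, -0.005, 1.614]
contact_force: [1.0, 0.5, -2.1]
opening: 0.502
clock 4.50 pos [538.2 308.5 279.1] rpy [ 3.136 -0.005  1.614] q6 -1.10 open 0.502 F [ 1.   0.5 -2.1]
tx ty tz cm [-0.19 -0.34  1.9 ] roll deg -0.0 dist rows 0.3884542785111318
```

View pics/s2.png

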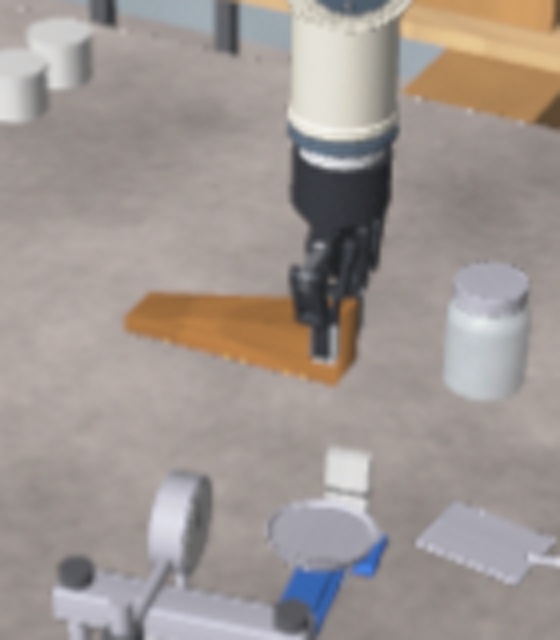

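The wedge is gripped and lifted level. I'll raise it clear, turn it half round, and bring it to the near side of the beam.

```bash
python3 -c "
from h import *
go(436.7,-63,350,-1.388)"
```

```text
clock 4.55 pos [537.7 308.3 277.5] rpy [ 3.138 -0.004  1.614] q6 -1.10 open 0.507 F [ 0.3 -0.2 -2.7]
tx ty tz cm [-36.63 -11.65  -7.43] roll deg 172.0 dist rows 7.830263108913622
```

```bash
python3 -m creep '20 -3 -1 -4 0; 20 -6 -2 -7.4 8; 20 -9 -3 -7.4 16; 20 -12 -4 -7.4 24; 20 -15 -5 -7.4 32; 20 -18 -6 -7.4 40; 20 -21 -7 -7.4 48; 20 -24 -8 -7.4 56; 20 -27 -9 -7.4 64; 20 -30 -10 -7.4 72; 20 -33 -11 -7.4 80; 20 -36.6 -11.6 -7.4 88; 20 -36.6 -11.6 -7.4 96; 20 -36.6 -11.6 -7.4 104; 20 -36.6 -11.6 -7.4 112; 20 -36.6 -11.6 -7.4 120; 20 -36.6 -11.6 -7.4 128; 20 -36.6 -11.6 -7.4 136; 20 -36.6 -11.6 -7.4 140; 20 -36.6 -11.6 -7.4 140' ; python3 -c "
from h import *
go(436.7,-63,350,-1.388)"
```

```text
clock: 6.55
eef_pos: [436.7, -62.6, 348.4]
tcp_rot: [-3.138, 0.002, -0.831]
contact_force: [0.1, 0.6, -2.6]
opening: 0.512
clock 6.55 pos [436.7 -62.6 348.4] rpy [-3.138e+00  2.000e-03 -8.310e-01] q6 0.68 open 0.512 F [ 0.1  0.6 -2.6]
tx ty tz cm [ 0.03  0.03 -0.16] roll deg 31.9 dist rows 0.03222834653785675
```

```bash
python3 -m creep '20 0 0 0 8; 20 0 0 0 16; 20 0 0 0 24; 20 0 0 3 31.9; 20 0 0 6 31.9; 20 0 0 9 31.9; 20 0 0 12 31.9; 20 0 0 13.5 31.9; 20 0 0 13.5 31.9; 20 0 0 13.5 31.9' ; python3 -c "
from h import *
go(436.7,-63,197,-1.388)
for n in ('scene','top'):
    p,d=grab_frame(n);np.savez(f'pics/{n}3.npz',p=p,d=d)
    if n=='scene': crop(n,p,160,360,110,260,4,'pics/s3.png')
    else: crop(n,p,210,390,130,310,4,'pics/t3.png')
"
```

```text
clock: 7.55
eef_pos: [436.7, -62.0, 213.2]
tcp_rot: [-3.141, 0.004, -1.386]
contact_force: [0.4, -0.7, -2.2]
opening: 0.509
clock 7.55 pos [436.7 -62.  213.2] rpy [-3.141  0.004 -1.386] q6 1.23 open 0.509 F [ 0.4 -0.7 -2.2]
tx ty tz cm [0.1  0.02 1.62] roll deg 0.1 dist rows 0.3240457172323661
```

View pics/s3.png

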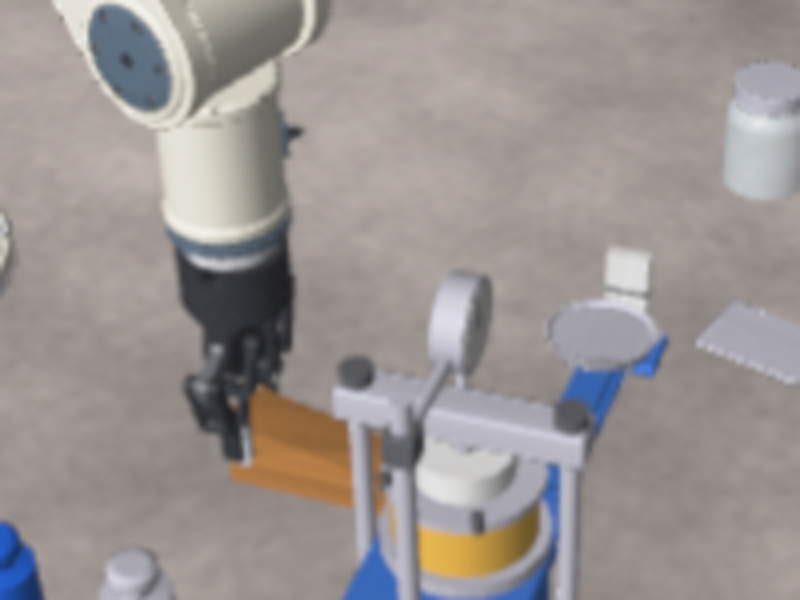

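View pics/t3.png

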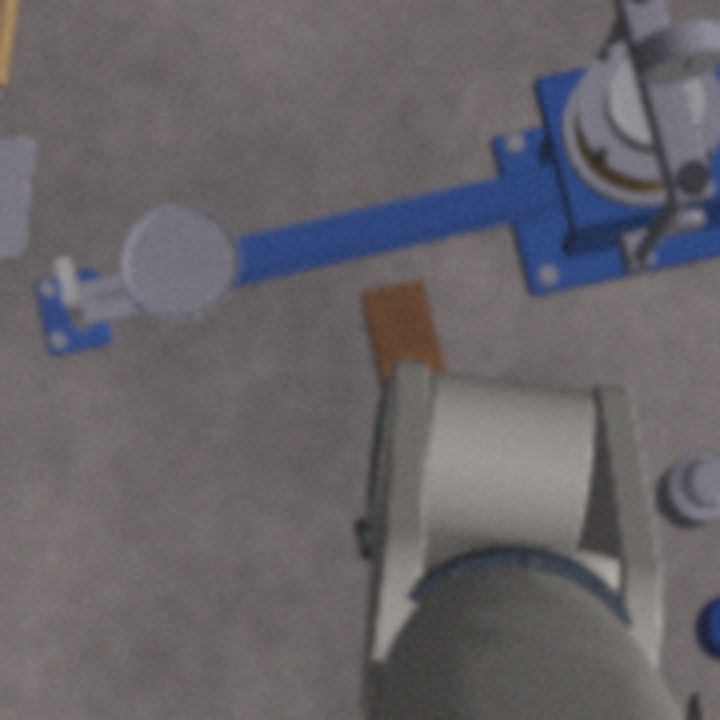

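The thin end points squarely at the beam (top crop (363,293)–(423,282)), about midway between the pan and the tower. I'll check its position numerically.

Run:
```python
from h import *
t=atz('top',[(300.75,203.25),(315.75,200.5)],32);print(t,t.mean(0),np.degrees(np.arctan2(*(t[0]-t[1])[[1,0]])))
s=sense()['eef_pos'];e=np.array([.983,.182]);print('thin end ahead',(t.mean(0)[:2]-s[:2])@e, 'lateral',(t.mean(0)[:2]-s[:2])@[-.182,.983])
sh=np.array([648,-24]);print('to shoe along',(sh-t.mean(0)[:2])@e,'lat',(sh-t.mean(0)[:2])@[-.182,.983])
go(440,-63,197,-1.388)
```

```text
[[608.35268067 -10.67505549  32.        ]
 [615.17953418 -52.88158189  32.        ]] [611.76610743 -31.77831869  32.        ] 99.18794600907044
thin end ahead 177.05277125627933 lateral -1.9455606830910972
to shoe along 37.03357039887578 lat 1.0515188225335126
clock 7.65 pos [437.3 -62.1 214.1] rpy [-3.138e+00  3.000e-03 -1.387e+00] q6 1.23 open 0.509 F [ 0.  -1.1 -2.3]
tx ty tz cm [ 0.14 -0.25  1.71] roll deg 0.1 dist rows 0.34749959808948216
```

```bash
python3 -m creep '20 0.1 0 0.8 0.1; 20 0.1 0 1.4 0.1; 20 0.1 0 1.7 0.1; 20 0.1 0 1.7 0.1; 20 0.1 -2 1.7 0.1; 20 0.1 -4 1.7 0.1; 20 0.1 -5 1.7 0.1; 20 0.1 -5 1.7 0.1' ; python3 -c "
from h import *
go(595,-34,197,-1.388)
for n in ('scene','top'):
    p,d=grab_frame(n);np.savez(f'pics/{n}4.npz',p=p,d=d)
    if n=='scene': crop(n,p,160,360,110,260,4,'pics/s4.png')
    else: crop(n,p,210,390,130,310,4,'pics/t4.png')
"
```

```text
clock: 8.45
eef_pos: [487.8, -53.7, 197.4]
tcp_rot: [-3.137, 0.003, -1.388]
contact_force: [-0.2, 0.8, -2.6]
opening: 0.508
clock 8.45 pos [487.8 -53.7 197.4] rpy [-3.137e+00  3.000e-03 -1.388e+00] q6 1.27 open 0.508 F [-0.2  0.8 -2.6]
tx ty tz cm [ 1.00e-02 -1.09e+01  9.00e-02] roll deg 0.0 dist rows 2.180481004394263
```

View pics/t4.png

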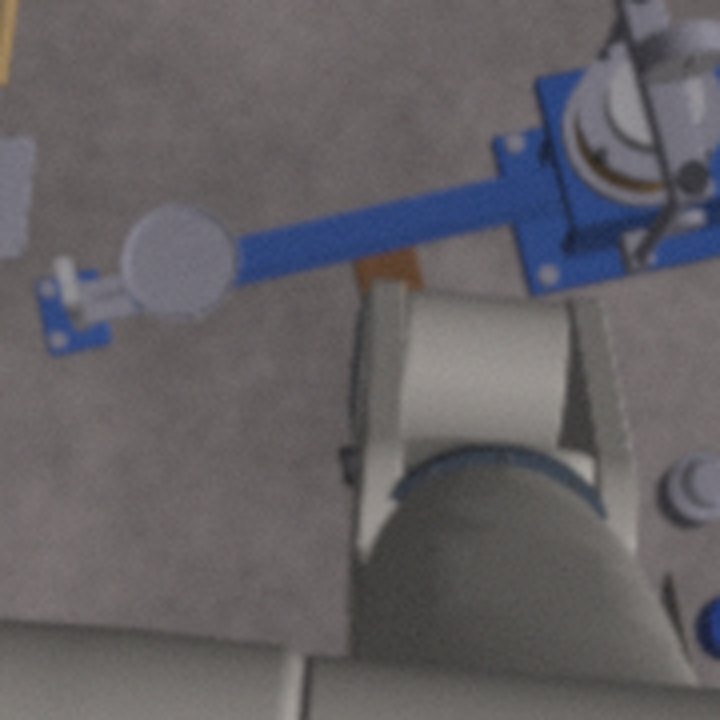

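The thin end is going under the beam at crop (388,260). The wrist housing is wide and extends toward the tower, so I'll check its clearance over the remaining travel.

Run:
```python
from h import *
from scipy.spatial import cKDTree
e=np.array([.983,.182,0]);ey=np.array([-.182,.983,0]);sh=np.array([648,-24,0])
pts=[]
for n in('top','scene'):
    C=cloud(n,np.load(f'pics/{n}4.npz')['d']).reshape(-1,3); pts.append(C[(C[:,2]>20)&(C[:,2]<900)])
P=np.vstack(pts);L=np.c_[(P-sh)@e,(P-sh)@ey,P[:,2]]
T=np.vstack([cloud(n,np.load(f'pics/{n}0.npz')['d']).reshape(-1,3) for n in('top','scene')]);T=T[(T[:,2]>20)&(T[:,2]<420)]
TL=np.c_[(T-sh)@e,(T-sh)@ey,T[:,2]];TL=TL[(abs(TL[:,0])<120)&(TL[:,1]<-80)&(TL[:,1]>-380)]
print('tower',TL.min(0),TL.max(0))
for lo in range(100,360,50):
    q=TL[(TL[:,2]>lo)&(TL[:,2]<lo+50)]; print('tower',lo,q.min(0).round() if len(q) else'',q.max(0).round() if len(q) else'')
A=L[(L[:,0]<-30)&(L[:,1]<120)&(L[:,1]>-300)&(L[:,2]>150)]
# exclude tower points: near TL
A=A[cKDTree(TL).query(A)[0]>15]
for lo in range(150,650,50):
    q=A[(A[:,2]>lo)&(A[:,2]<lo+50)]; print('arm',lo,q.min(0).round() if len(q) else'',q.max(0).round() if len(q) else'')
for sft in(0,50,80,110):
    B=A.copy();B[:,0]+=sft;dd=cKDTree(TL).query(B)[0];i=dd.argmin();print(sft,dd.min(),B[i])
```

```text
tower [ -71.03043378 -363.33980644   20.00164505] [ 77.04902827 -80.13181264 352.89910347]
tower 100 [ -66. -342.  100.] [  70. -134.  150.]
tower 150 [ -67. -276.  150.] [  71. -107.  200.]
tower 200 [ -71. -268.  200.] [  77. -119.  250.]
tower 250 [ -71. -268.  250.] [  75. -149.  300.]
tower 300 [  -8. -271.  300.] [  14. -137.  350.]
tower 350 [  -6. -174.  350.] [  11. -152.  353.]
arm 150 [-687.  -44.  150.] [-126.  120.  200.]
arm 200 [-708.  -46.  200.] [-124.  120.  250.]
arm 250 [-725.  -45.  250.] [-123.  120.  300.]
arm 300 [-724.  -75.  300.] [-107.  120.  350.]
arm 350 [-701.  -77.  350.] [-102.  120.  400.]
arm 400 [-290.  -73.  400.] [-114.   88.  450.]
arm 450 [-315.  -60.  450.] [-148.   98.  500.]
arm 500 [-329.  -50.  500.] [-186.  100.  550.]
arm 550 [-349.  -31.  550.] [-225.   89.  600.]
arm 600 [-367.  -27.  600.] [-247.  109.  650.]
0 120.27355237490536 [-140.2553009   -36.0531508   172.94226244]
50 86.13347332505757 [-90.2553009  -36.0531508  172.94226244]
80 72.03936785895564 [-75.18799953 -43.00350013 157.97394044]
110 65.20399782924612 [-45.18799953 -43.00350013 157.97394044]
```

Run:
```python
from h import *
cv2.imwrite('pics/s4full.png',np.load('pics/scene4.npz')['p'])
```

```text
(no output)
```

View pics/s4full.png

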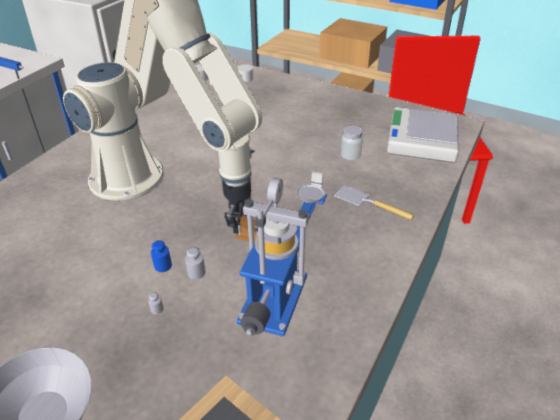

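The clearance is about 65 mm, so it's safe. I'll lower 2 mm onto the bench and push most of the way.

```bash
python3 -m creep '20 0 -1 0.2 0; 20 0 -2.5 0.2 0; 20 0 -4 0.2 0; 20 0 -5.5 0.2 0; 20 0 -7 0.2 0; 20 0 -8.5 0.2 0; 20 0 -9.5 0.2 0; 20 0 -9.5 0.2 0; 20 0 -9.5 0.2 0'
cat > chk.py <<'E'
import sys
from h import *
k=sys.argv[1]
go(595,-34,197,-1.388)
for n in ('scene','top'):
    p,d=grab_frame(n);np.savez(f'pics/{n}{k}.npz',p=p,d=d)
    if n=='scene': crop(n,p,230,350,150,250,6,f'pics/s{k}.png')
    else: crop(n,p,210,390,130,310,4,f'pics/t{k}.png')
    C=cloud(n,d).reshape(-1,3)
    f=C[(np.hypot(C[:,0]-622.5,C[:,1]-114)<25)&(C[:,2]>60)&(C[:,2]<130)];print(n,'pan floor z',f[:,2].mean(),np.median(f[:,2]),len(f))
E
python3 chk.py 5
python3 - <<'E'
from h import *
for n in('scene','top'):
    C=cloud(n,np.load(f'pics/{n}0.npz')['d']).reshape(-1,3)
    f=C[(np.hypot(C[:,0]-622.5,C[:,1]-114)<25)&(C[:,2]>60)&(C[:,2]<130)];print(n,'start pan floor z',f[:,2].mean())
E
```

```text
clock: 9.45
eef_pos: [575.3, -36.8, 194.9]
tcp_rot: [3.133, 0.006, -1.388]
contact_force: [-16.8, -2.0, 18.3]
opening: 0.507
clock 9.45 pos [575.3 -36.8 194.9] rpy [ 3.133  0.006 -1.388] q6 1.32 open 0.507 F [-16.8  -2.   18.3]
tx ty tz cm [ 0.08 -1.99 -0.23] roll deg 0.0 dist rows 0.40013004188632756
scene pan floor z 95.30678504330713 96.30435906831565 151
top pan floor z 96.82938211355713 97.00497286859354 265
scene start pan floor z 81.62461516570305
top start pan floor z 83.18486393064819
```

View pics/s5.png

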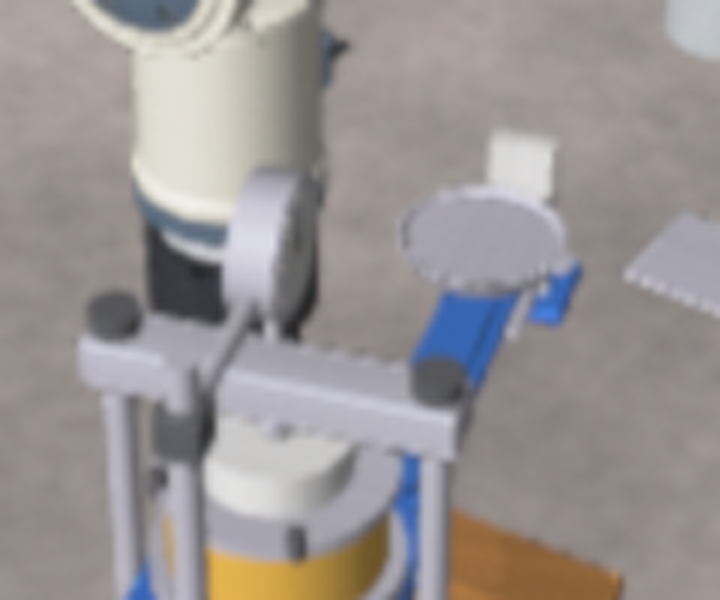

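Pan rise is about 13.6 of the 22 mm needed, so about 21 mm more push.

```bash
python3 -m creep '20 0.1 -0.7 -0.1 0; 20 0.1 -1.4 -0.1 0; 20 0.1 -2.1 -0.1 0; 20 0.1 -2.1 -0.1 0; 20 0.1 -2.1 -0.1 0' ; python3 chk.py 6
```

```text
clock: 10.05
eef_pos: [593.2, -34.3, 195.0]
tcp_rot: [3.126, 0.007, -1.388]
contact_force: [-9.9, -1.4, 5.0]
opening: 0.507
clock 10.05 pos [593.2 -34.3 195. ] rpy [ 3.126  0.007 -1.388] q6 1.32 open 0.507 F [-9.9 -1.4  5. ]
tx ty tz cm [ 0.   -0.18 -0.21] roll deg 0.0 dist rows 0.05528737582928607
scene pan floor z 101.37970391576675 101.90108262621249 152
top pan floor z 102.54471327752896 102.38291532660264 269
```

View pics/t6.png

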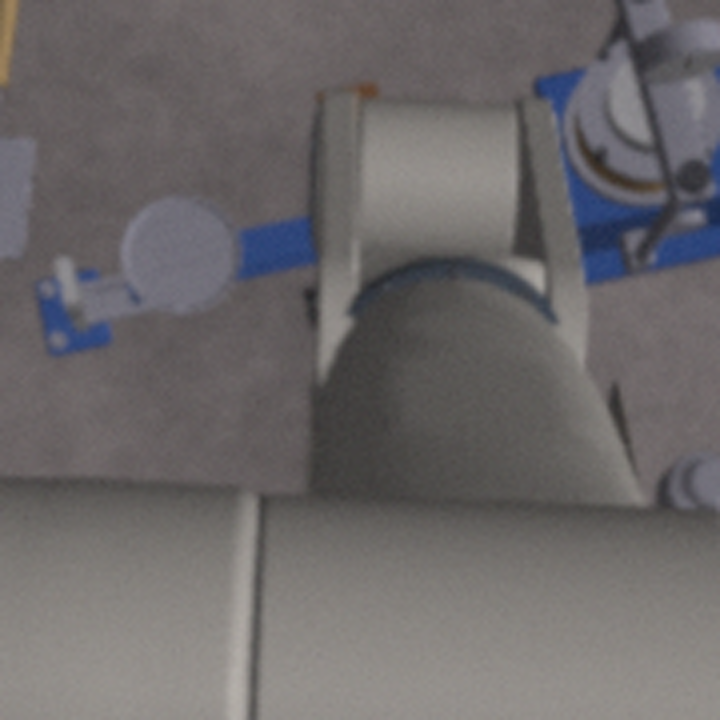

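About 2–3 mm short at the pan. I'll push a little more, then measure more carefully against static references.

```bash
python3 -m creep '20 0 -0.3 0 0; 20 0 -0.6 0 0; 20 0 -0.6 0 0; 20 0 -0.6 0 0' ; python3 chk.py 7
cat > lev.py <<'E'
import sys
from h import *
k=sys.argv[1]
e=np.array([.983,.182,0]);ey=np.array([-.182,.983,0])
for n in('scene','top'):
  for kk in('0',k):
    C=cloud(n,np.load(f'pics/{n}{kk}.npz')['d']).reshape(-1,3)
    g=C[(np.hypot(C[:,0]-560,C[:,1]-150)<45)&(abs(C[:,2])<30)]
    # pan floor/rim cluster
    q=C[(np.hypot(C[:,0]-622.5,C[:,1]-114)<24)&(C[:,2]>60)&(C[:,2]<130)]
    # beam top between pan and shoe
    L=np.c_[(C-[648,-24,0])@e,(C-[648,-24,0])@ey,C[:,2]]
    b=L[(abs(L[:,0])<8)&(L[:,1]>60)&(L[:,1]<92)&(L[:,2]>50)&(L[:,2]<110)]
    pt=L[(abs(L[:,0])<16)&(L[:,1]>198)&(L[:,1]<225)&(L[:,2]>85)&(L[:,2]<120)]
    print(n,kk,'bench',g[:,2].mean().round(2),'pan',np.median(q[:,2]).round(2),q[:,2].mean().round(2),len(q),'beam',b.mean(0).round(2),len(b),'post',np.percentile(pt[:,2],80) if len(pt) else '')
E
python3 lev.py 7
```

```text
clock: 10.55
eef_pos: [595.1, -34.0, 194.8]
tcp_rot: [3.116, 0.008, -1.388]
contact_force: [-19.0, -5.2, 19.3]
opening: 0.508
clock 10.55 pos [595.1 -34.  194.8] rpy [ 3.116  0.008 -1.388] q6 1.33 open 0.508 F [-19.   -5.2  19.3]
tx ty tz cm [-0.    0.01 -0.22] roll deg -0.0 dist rows 0.043623220472488275
scene pan floor z 101.72786609251266 102.31944592794491 149
top pan floor z 102.93065738529953 102.97410213216563 267
scene 0 bench -0.34 pan 82.4 81.88 129 beam [ 0.12 86.29 66.25] 12 post 99.55396073455634
scene 7 bench -0.08 pan 102.32 101.69 137 beam [ 0.49 79.16 81.9 ] 32 post 99.64504599117495
top 0 bench 1.12 pan 83.39 83.29 237 beam [4.000e-02 7.551e+01 6.664e+01] 67 post 102.32589695203583
top 7 bench 1.1 pan 102.96 102.95 249 beam [-1.   76.21 79.55] 75 post 101.85773043522022
```

View pics/s7.png

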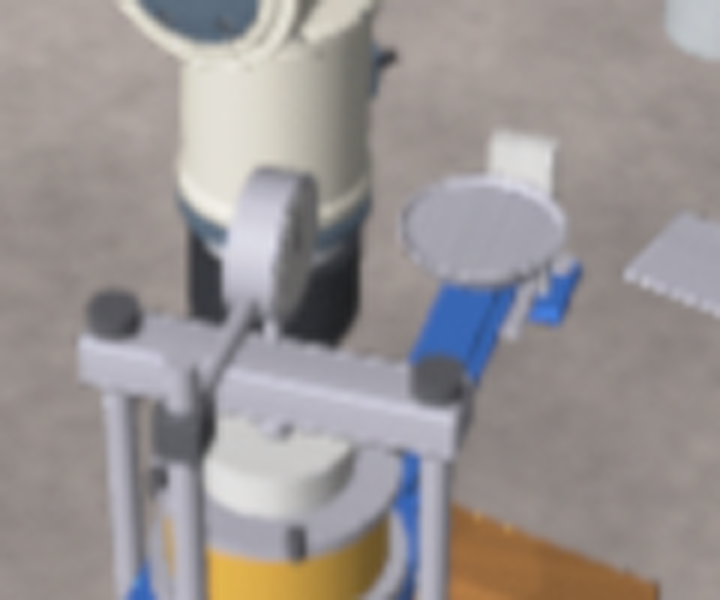

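```bash
python3 -m creep '20 0 -0.3 -0.2 0; 20 0 -0.6 -0.25 0; 20 0 -0.8 -0.25 0; 20 0 -0.8 -0.25 0; 20 0 -0.8 -0.25 0' ; python3 chk.py 8;python3 lev.py 8
```

```text
clock: 11.15
eef_pos: [600.7, -32.8, 196.0]
tcp_rot: [3.11, 0.009, -1.388]
contact_force: [-7.3, -1.0, -2.0]
opening: 0.508
clock 11.15 pos [600.7 -32.8 196. ] rpy [ 3.11   0.009 -1.388] q6 1.33 open 0.508 F [-7.3 -1.  -2. ]
tx ty tz cm [ 0.01  0.58 -0.08] roll deg -0.0 dist rows 0.1181066973499268
scene pan floor z 104.28517237996932 104.91114859336602 144
top pan floor z 105.8187518116709 105.82020687870022 265
scene 0 bench -0.34 pan 82.4 81.88 129 beam [ 0.12 86.29 66.25] 12 post 99.55396073455634
scene 8 bench -0.55 pan 104.91 104.22 137 beam [ 0.18 77.98 85.13] 34 post 99.70197743049903
top 0 bench 1.12 pan 83.39 83.29 237 beam [4.000e-02 7.551e+01 6.664e+01] 67 post 102.32589695203583
top 8 bench 1.3 pan 105.74 105.78 244 beam [-1.   75.78 82.03] 78 post 102.31831245288078
```

The pan rise is now 22.4 mm against 22.1 needed, so I'll release and re-measure. I'll open the fingers just enough, since the surroundings are clear.

```bash
python3 -m creep '60 0 0 0 0; 80 0 0 0 0; 90 0 0 0 0; 90 0 0 0 0; 90 0 0 0 0; 90 0 0 0 0; 90 0 0 0 0' ; python3 chk.py 9;python3 lev.py 9
```

```text
clock: 11.95
eef_pos: [600.7, -32.8, 196.0]
tcp_rot: [3.111, 0.009, -1.388]
contact_force: [-0.2, -0.0, 0.3]
opening: 0.902
clock 11.95 pos [600.7 -32.8 196. ] rpy [ 3.111  0.009 -1.388] q6 1.33 open 0.902 F [-0.2 -0.   0.3]
tx ty tz cm [ 0.01  0.59 -0.08] roll deg -0.0 dist rows 0.11893675566137717
scene pan floor z 102.87295730522246 104.08108372898471 158
top pan floor z 104.54754655555786 104.78328076707601 272
scene 0 bench -0.34 pan 82.4 81.88 129 beam [ 0.12 86.29 66.25] 12 post 99.55396073455634
scene 9 bench -0.08 pan 104.19 103.41 139 beam [-0.38 78.47 83.86] 35 post 99.95041536888004
top 0 bench 1.12 pan 83.39 83.29 237 beam [4.000e-02 7.551e+01 6.664e+01] 67 post 102.32589695203583
top 9 bench 1.32 pan 104.78 104.55 244 beam [-0.69 76.07 80.71] 80 post 101.23253495197473
```

View pics/s9.png

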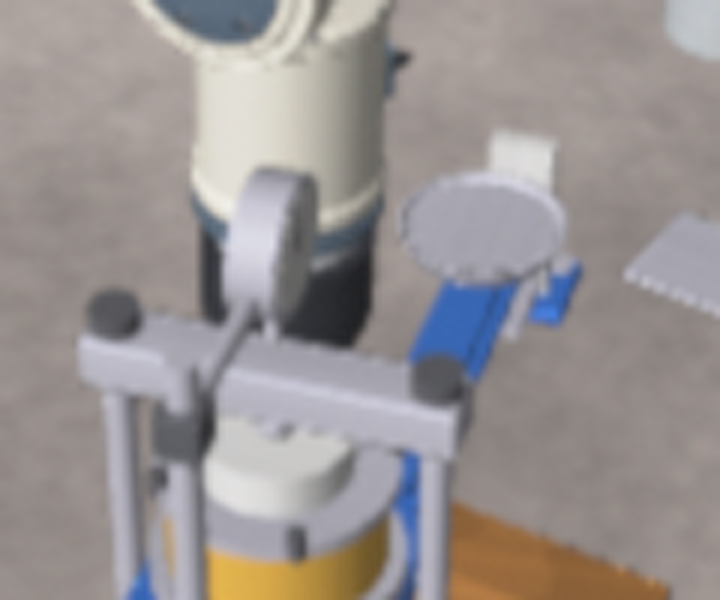

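Released: it settled to about 21.4 mm of the 22.1 mm rise, so the pointer is roughly 1 mm low and within tolerance. I'll lift off and check the pointer unobstructed.

```bash
python3 -m creep '90 0 0 -1 0; 90 0 0 -3 0; 90 0 0.3 -6 0; 100 0 0.5 -10 0; 100 0 1 -14 0; 100 0 2 -18 0; 100 0 7 -20 0; 100 0 12 -20 0;100 0 17 -20 0;100 0 21 -20 0;100 0 21 -20 0' ; python3 chk.py 10;python3 lev.py 10
python3 - <<'E'
from h import *
p=np.load('pics/top10.npz')['p'];crop('t',p,200,400,140,270,4,'pics/t10b.png')
p=np.load('pics/scene10.npz')['p'];crop('t',p,280,340,160,220,10,'pics/s10b.png')
go(465,-235,300,0)
E
```

```text
clock: 13.15
eef_pos: [395.9, -71.8, 402.7]
tcp_rot: [3.108, 0.01, -1.389]
contact_force: [0.6, 0.0, 1.0]
opening: 0.997
clock 13.15 pos [395.9 -71.8 402.7] rpy [ 3.108  0.01  -1.389] q6 1.21 open 0.997 F [0.6 0.  1. ]
tx ty tz cm [  0.07 -20.94  19.88] roll deg -0.1 dist rows 5.7750830943008085
scene pan floor z 102.62855656153673 103.91541588627194 164
top pan floor z 104.29499941315474 104.16713799566321 266
scene 0 bench -0.34 pan 82.4 81.88 129 beam [ 0.12 86.29 66.25] 12 post 99.55396073455634
scene 10 bench -0.28 pan 103.83 102.61 145 beam [ 0.15 79.2  83.94] 35 post 98.75044147297481
top 0 bench 1.12 pan 83.39 83.29 237 beam [4.000e-02 7.551e+01 6.664e+01] 67 post 102.32589695203583
top 10 bench 1.34 pan 104.23 104.32 250 beam [-1.21 75.91 81.38] 77 post 102.31497770513951
clock 13.25 pos [400.2 -71.8 403.5] rpy [ 3.113  0.008 -1.389] q6 1.21 open 1.000 F [ 0.5 -0.1  0.5]
tx ty tz cm [17.31 -3.72 10.1 ] roll deg -79.6 dist rows 4.076300566319352
```

View pics/s10b.png

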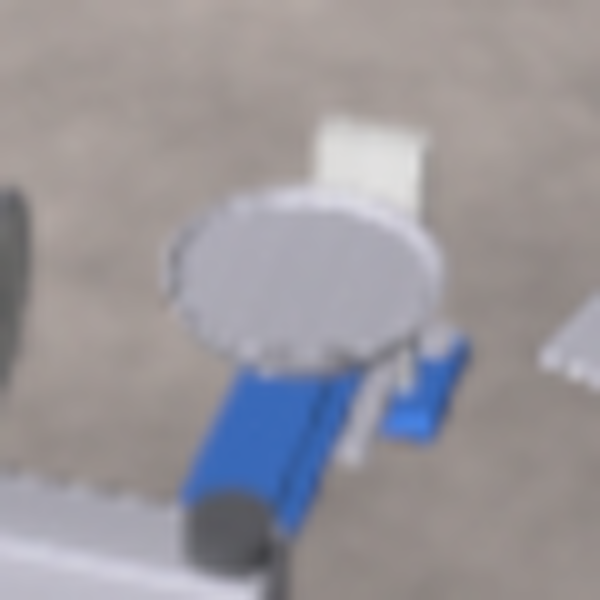

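View pics/t10b.png

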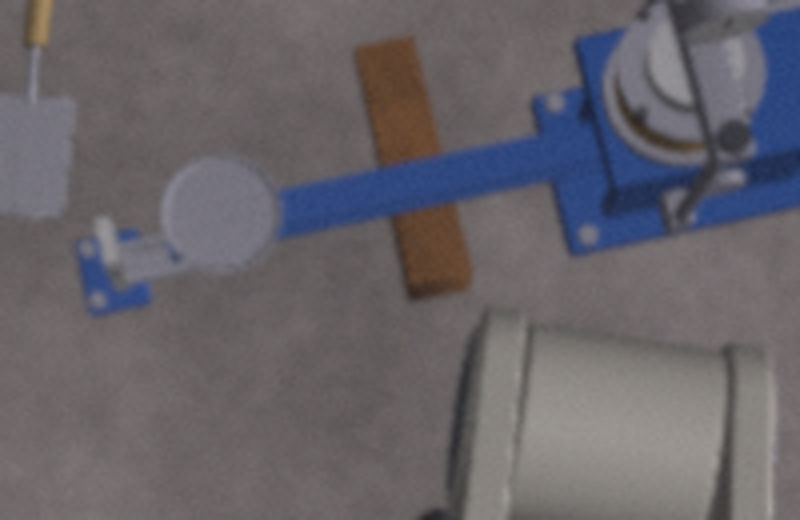

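Run:
```python
from h import *
t=atz('top',[(289.25,152),(303.25,149.5)],16);m=t.mean(0);print('thin',t.round(1),m)
e=np.array([.983,.182,0]);ey=np.array([-.182,.983,0])
z=np.load('pics/top10.npz');p=z['p'];C=cloud('top',z['d']);hsv=cv2.cvtColor(p,cv2.COLOR_BGR2HSV)
blue=(hsv[...,0]>100)&(hsv[...,0]<130)&(hsv[...,1]>120)
v,u=np.nonzero(blue);s=(u>275)&(u<330)&(v>170)&(v<205);P=atz('top',np.c_[u,v][s],85)
L=np.c_[(P-m)@e,(P-m)@ey];
A=np.polyfit(L[:,1],L[:,0],1);print('beam axis dist back from thin end',A[1],'slope',A[0])
for b in range(-40,60,20):
    q=L[(L[:,1]>b)&(L[:,1]<b+20)];print(b,q[:,0].min(),q[:,0].max())
# wedge top plane & brown depth fit
br=(hsv[...,1]>110)&(hsv[...,0]<25);br[:,:285]=0;br[:,322:]=0;br[:145]=0;br[218:]=0
W=C[br];W=W[(W[:,2]>5)&(W[:,2]<75)]
Lw=np.c_[(W-m)@e,W[:,2]];f=np.polyfit(Lw[:,0],Lw[:,1],1);print('wedge slope',f,1/f[0])
```

```text
thin [[764.5  16.7  16. ]
 [771.1 -24.   16. ]] [767.81409773  -3.67387334  16.        ]
beam axis dist back from thin end -123.7280554052708 slope -0.019774165705027033
-40 -138.2768797925875 -108.67318795328937
-20 -138.2103773645251 -109.18327306947798
0 -138.07139725936543 -109.07493977858692
20 -139.59949606488917 -109.5150421901074
40 -138.96507628090498 -110.01151817667234
wedge slope [-0.21012192 17.9366906 ] -4.75914181250838
```

Wedge-to-beam geometry puts the pointer about 1 mm low, which agrees with the pan rise. Next is the weight. The tool has picked up a tilt of about 1.8°, so I'll plan using the grasp point.

```bash
cat >> h.py <<'E'
def gog(x,y,z,yaw,l=155):
    s=sense();R=Ro.from_euler('xyz',s['tcp_rot']).as_matrix()
    g=s['eef_pos']+R[:,2]*l
    # turning about tool z keeps the grasp point on the tool z axis
    d=R.T@(np.array([x,y,z])-g)
    print('clock %.2f'%s['clock'],'grasp',g.round(1),'rpy',s['tcp_rot'].round(3),'zaxis',R[:,2].round(3),'q6 %.2f'%s['qpos'][5],'open %.3f'%s['opening'],'F',s['contact_force'].round(1))
    print('tx ty tz cm',(d/10).round(2),'roll',round(-np.degrees(yaw-s['tcp_rot'][2]),1))
E
python3 -c "
from h import *
gog(465.5,-235.5,110,-1.389);gog(465.5,-235.5,40,-1.389)"
```

```text
clock 13.25 grasp [395.5 -71.3 248.5] rpy [ 3.113  0.008 -1.389] zaxis [-0.03   0.003 -1.   ] q6 1.21 open 1.000 F [ 0.5 -0.1  0.5]
tx ty tz cm [17.53 -4.31 13.59] roll 0.0
clock 13.25 grasp [395.5 -71.3 248.5] rpy [ 3.113  0.008 -1.389] zaxis [-0.03   0.003 -1.   ] q6 1.21 open 1.000 F [ 0.5 -0.1  0.5]
tx ty tz cm [17.59 -4.51 20.58] roll 0.0
```

```bash
python3 -m creep '100 5 -1.5 0 0; 100 10 -3 0 0; 100 15 -4.3 3 0; 100 17.5 -4.3 7 0; 100 17.5 -4.3 11 0; 100 17.5 -4.3 13.6 0; 100 17.5 -4.3 13.6 0; 100 17.5 -4.3 13.6 0' ; python3 -c "
from h import *
gog(465.5,-235.5,40,-1.389)
for n in ('scene','top'):
    p,d=grab_frame(n)
    if n=='scene': crop(n,p,130,290,180,320,5,'pics/s11.png')
    else: crop(n,p,320,460,190,310,5,'pics/t11.png')
"
```

```text
clock: 14.05
eef_pos: [471.0, -235.9, 265.0]
tcp_rot: [3.112, 0.009, -1.389]
contact_force: [0.6, -0.7, 0.9]
opening: 0.998
clock 14.05 grasp [ 466.4 -235.4  110.1] rpy [ 3.112  0.009 -1.389] zaxis [-0.03   0.003 -1.   ] q6 0.93 open 0.998 F [ 0.6 -0.7  0.9]
tx ty tz cm [ 0.06 -0.12  7.01] roll 0.0
```

View pics/s11.png

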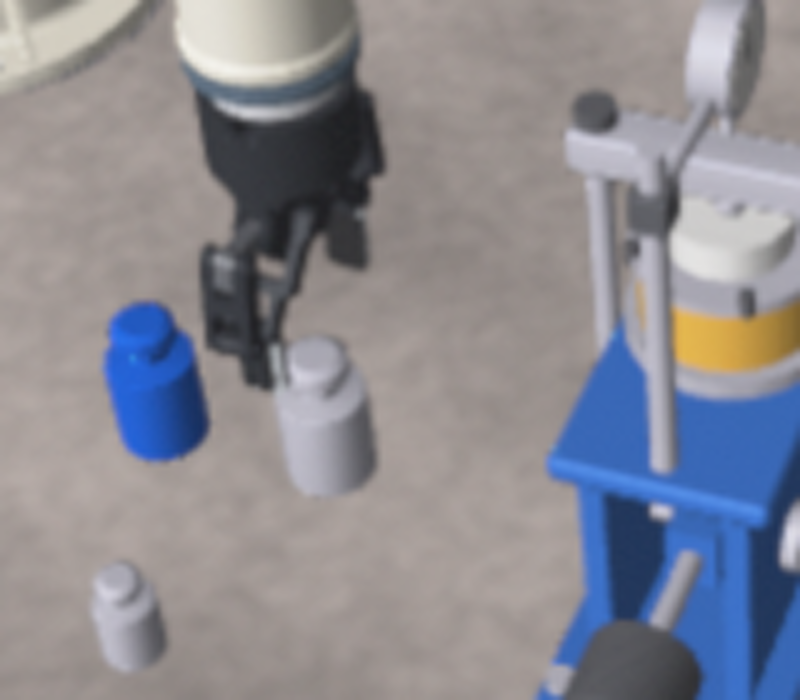

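Run:
```python
from h import *
s=sense();R=Ro.from_euler('xyz',s['tcp_rot']).as_matrix()
for n,o in(('scene',(130,180)),('top',(320,190))):
    for l in (155,165,173):
        g=s['eef_pos']+R[:,2]*l
        print(n,l,[((proj(n,g+R[:,0]*k)-o)*5).round().ravel() for k in(-43,0,43)])
    print('knob',((proj(n,[[465.5,-235.5,82],[464.4,-234,82],[467,-236.7,82],[465.5,-235.5,0]])-o)*5).round())
```

```text
scene 155 [array([349., 257.]), array([311., 313.]), array([272., 372.])]
scene 165 [array([350., 271.]), array([313., 327.]), array([275., 386.])]
scene 173 [array([352., 282.]), array([315., 338.]), array([276., 397.])]
knob [[316. 354.]
 [316. 351.]
 [317. 356.]
 [335. 464.]]
top 155 [array([268., 303.]), array([347., 286.]), array([425., 269.])]
top 165 [array([265., 306.]), array([343., 289.]), array([421., 272.])]
top 173 [array([262., 308.]), array([340., 292.]), array([417., 275.])]
knob [[336. 297.]
 [333. 299.]
 [338. 294.]
 [308. 317.]]
```

View pics/t11.png

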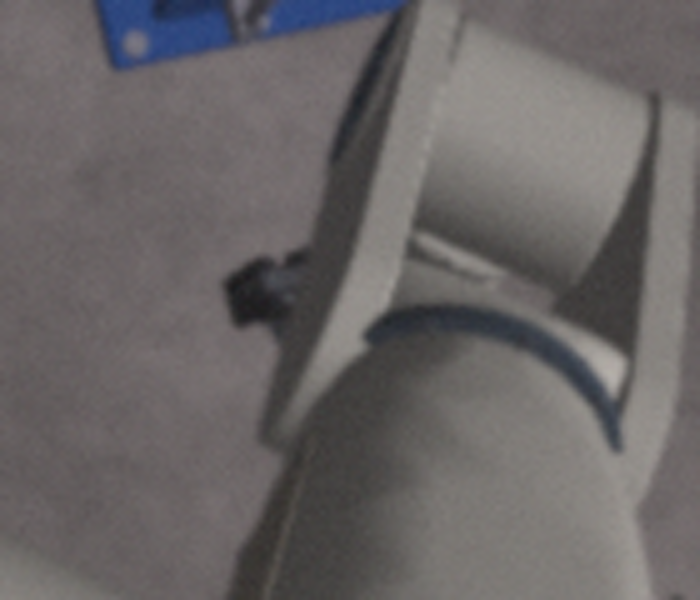

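The projected pads match the picture (near pad at crop (280,365), knob at (315,355)). I'll descend and grip.

```bash
python3 -m creep '100 0 -0.1 3 0; 100 0 -0.1 5.5 0; 100 0 -0.1 6.8 0; 100 0 -0.1 6.8 0; 60 0 -0.1 6.8 0; 30 0 -0.1 6.8 0; 30 0 -0.1 6.8 0; 30 0 -0.1 6.8 0; 30 0 -0.1 6.8 0; 30 0 -0.1 6.8 0' 60; python3 -c "
from h import *
gog(465.5,-235.5,110,-1.389)"
```

```text
clock: 15.15
eef_pos: [470.9, -235.7, 200.0]
tcp_rot: [3.117, 0.006, -1.388]
contact_force: [-1.0, 3.2, 8.5]
opening: 0.544
clock 15.15 grasp [ 467.  -235.5   45. ] rpy [ 3.117  0.006 -1.388] zaxis [-0.026  0.001 -1.   ] q6 0.94 open 0.544 F [-1.   3.2  8.5]
tx ty tz cm [-0.06  0.31 -6.49] roll 0.0
```

```bash
python3 -m creep '30 0 0 0 0; 30 0 0 0 0; 30 0 0 -1 0; 30 0 0 -3 0; 30 0 0 -6 0; 30 0 0 -10 0; 30 0 0 -14 0; 30 0 0 -16 0; 30 0 0 -16 0' ; python3 -c "
from h import *
gog(622.5,113.5,205,0.183)
p,d=grab_frame('scene');crop('scene',p,130,290,120,260,5,'pics/s12.png')"
```

```text
clock: 16.05
eef_pos: [475.8, -236.2, 363.3]
tcp_rot: [3.121, 0.002, -1.388]
contact_force: [-0.1, 0.5, -6.9]
opening: 0.54
clock 16.05 grasp [ 472.6 -236.5  208.4] rpy [ 3.121e+00  2.000e-03 -1.388e+00] zaxis [-0.02  -0.001 -1.   ] q6 0.93 open 0.540 F [-0.1  0.5 -6.9]
tx ty tz cm [-3.169e+01 -2.109e+01 -2.000e-02] roll -90.0
```

View pics/s12.png

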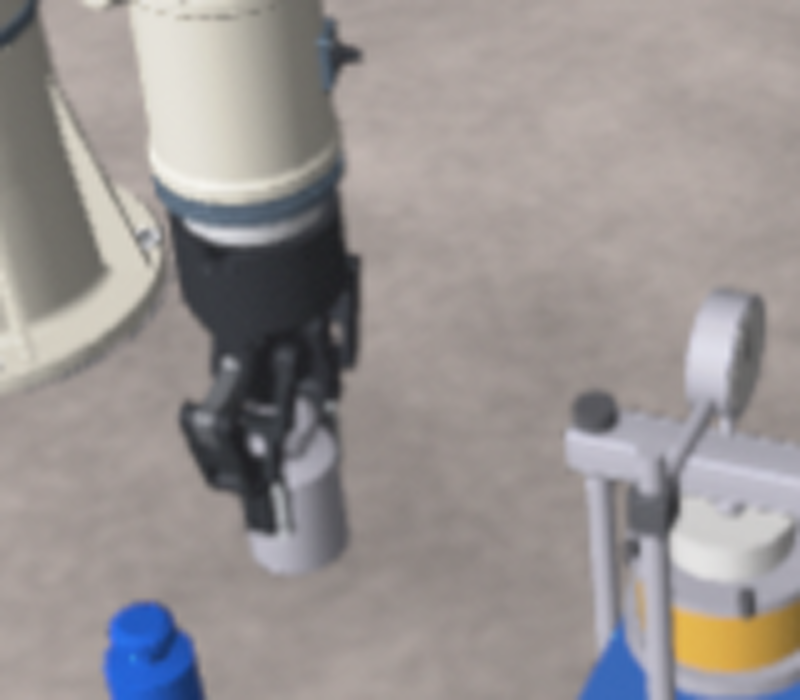

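```bash
python3 -m creep '30 -3 0 0 0; 30 -6 0 0 -8; 30 -10 0 0 -16; 30 -14 0 0 -24; 30 -18 0 0 -32; 30 -22 0 0 -40; 30 -26 -2 0 -48; 30 -29 -5 0 -56; 30 -31 -8 0 -64; 30 -31.7 -11 0 -72; 30 -31.7 -14 0 -80; 30 -31.7 -17 0 -88; 30 -31.7 -19.5 0 -90; 30 -31.7 -20.7 0 -90; 30 -31.7 -21.1 0 -90; 30 -31.7 -21.1 0 -90' ; python3 -c "
from h import *
gog(622.5,113.5,170,0.183)
for n in ('scene','top'):
    p,d=grab_frame(n);np.savez(f'pics/{n}13.npz',p=p,d=d)
    if n=='scene': crop(n,p,240,380,100,220,5,'pics/s13.png')
    else: crop(n,p,180,320,110,250,5,'pics/t13.png')
"
```

```text
clock: 17.7
eef_pos: [624.3, 113.9, 356.1]
tcp_rot: [-3.137, 0.026, 0.182]
contact_force: [-0.1, 0.5, -6.8]
opening: 0.544
clock 17.70 grasp [620.3 113.9 201.1] rpy [-3.137  0.026  0.182] zaxis [-0.026 -0.001 -1.   ] q6 -0.01 open 0.544 F [-0.1  0.5 -6.8]
tx ty tz cm [0.29 0.09 3.11] roll -0.1
```

View pics/s13.png

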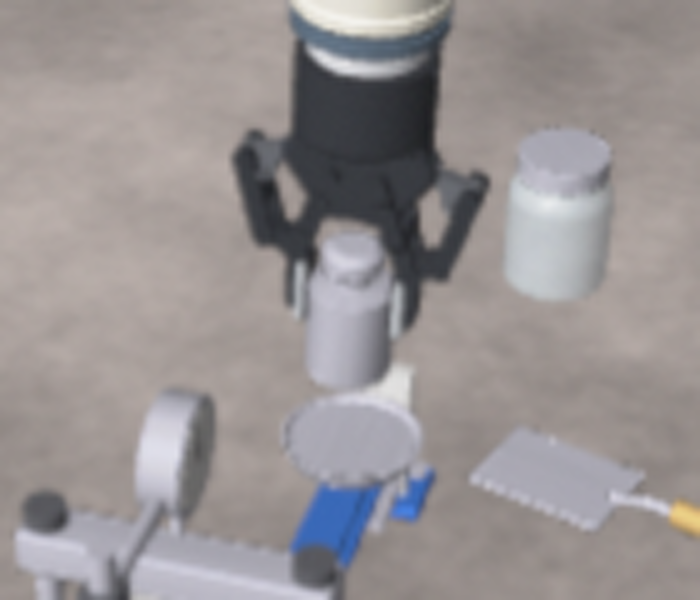

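View pics/t13.png

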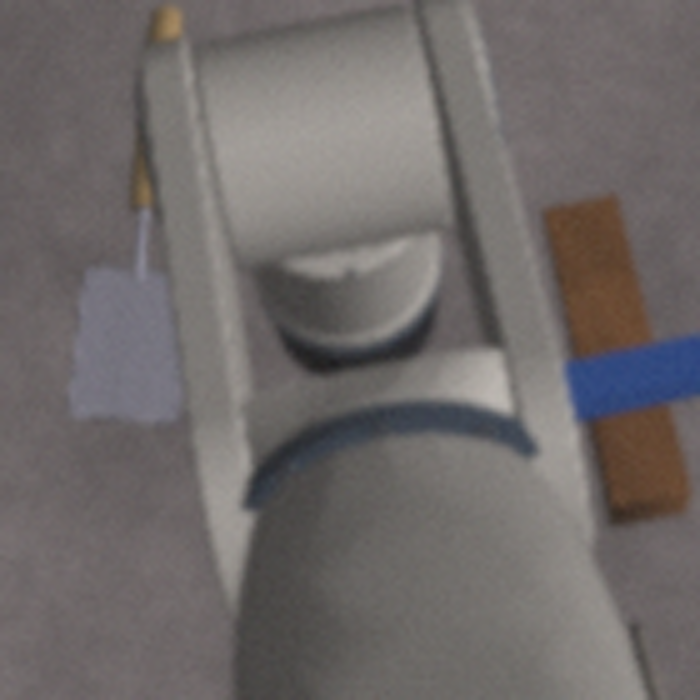

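Run:
```python
from h import *
o=(240,100)
print('pan', ((proj('scene',[[622.5,113.5,107],[622.5,113.5,100]])-o)*5).round(1))
s=sense();R=Ro.from_euler('xyz',s['tcp_rot']).as_matrix()
for l in(155,200):
    print(l,((proj('scene',s['eef_pos']+R[:,2]*l)-o)*5).round(1), s['eef_pos']+R[:,2]*l)
# solve: rim centre seen at (353.5,440) z=107 ; weight bottom centre seen
print('rim centre scene',atz('scene',[(240+353.5/5,100+440/5)],107))
# weight cyl centre from cloud
C=cloud('scene',np.load('pics/scene13.npz')['d'])
for v in range(160,176,3):
    row=C[v,:,:];q=row[300:325];q=q[(q[:,2]>130)&(q[:,2]<230)&(abs(q[:,0]-620)<40)];print(v,len(q),q.mean(0).round(1) if len(q) else'')
C=cloud('top',np.load('pics/top10.npz')['d']).reshape(-1,3)
q=C[(np.hypot(C[:,0]-622,C[:,1]-114)<60)&(C[:,2]>95)&(C[:,2]<125)];print('pan top cam',cv2.minEnclosingCircle(q[:,:2].astype(np.float32)),q.mean(0))
C=cloud('scene',np.load('pics/scene10.npz')['d']).reshape(-1,3)
q=C[(np.hypot(C[:,0]-622,C[:,1]-114)<48)&(C[:,2]>92)&(C[:,2]<125)];print('pan scene cam',cv2.minEnclosingCircle(q[:,:2].astype(np.float32)),q.mean(0))
```

```text
pan [[352.4 433.6]
 [352.  443.3]]
155 [[353.3 294.1]] [619.92342513 113.83426856 201.95580264]
200 [[349.2 360.3]] [618.77900791 113.81868139 156.97035981]
rim centre scene [[625.6962821  108.49417718 107.        ]]
160 24 [629.5  98.9 210.3]
163 23 [630.   95.4 202.7]
166 21 [630.   96.1 192.5]
169 17 [626.3  92.  183.8]
172 17 [625.9  93.3 172.7]
175 15 [627.3  91.1 164.5]
pan top cam ((623.8014526367188, 115.19564819335938), 41.250736236572266) [624.0527188  114.76283044 104.82133863]
pan scene cam ((621.7079467773438, 111.12683868408203), 43.00800704956055) [621.54128658 110.61429264 104.16540157]
```

```bash
python3 -c "
from h import *
gog(624,111.5,155,0.183)"
```

```text
clock 17.80 grasp [619.9 113.8 202. ] rpy [-3.137  0.025  0.182] zaxis [-0.025 -0.    -1.   ] q6 -0.01 open 0.540 F [ 0.1  0.1 -6.3]
tx ty tz cm [0.48 0.32 4.68] roll -0.1
```

```bash
python3 -m creep '30 0.5 0.3 1 0; 30 0.5 0.3 2 0; 30 0.5 0.3 3 0; 30 0.5 0.3 3.8 0; 30 0.5 0.3 4.3 0; 30 0.5 0.3 4.3 0; 30 0.5 0.3 4.3 0' ; python3 -c "
from h import *
gog(624,111.5,145,0.183)
for n in ('scene','top'):
    p,d=grab_frame(n);np.savez(f'pics/{n}14.npz',p=p,d=d)
    if n=='scene': crop(n,p,260,360,130,220,7,'pics/s14.png')
"
```

```text
clock: 18.5
eef_pos: [628.4, 111.8, 313.8]
tcp_rot: [-3.137, 0.025, 0.182]
contact_force: [0.2, 0.4, -6.3]
opening: 0.537
clock 18.50 grasp [624.4 111.8 158.9] rpy [-3.137  0.025  0.182] zaxis [-0.025 -0.    -1.   ] q6 -0.01 open 0.537 F [ 0.2  0.4 -6.3]
tx ty tz cm [-0.01  0.03  1.39] roll -0.1
```

View pics/s14.png

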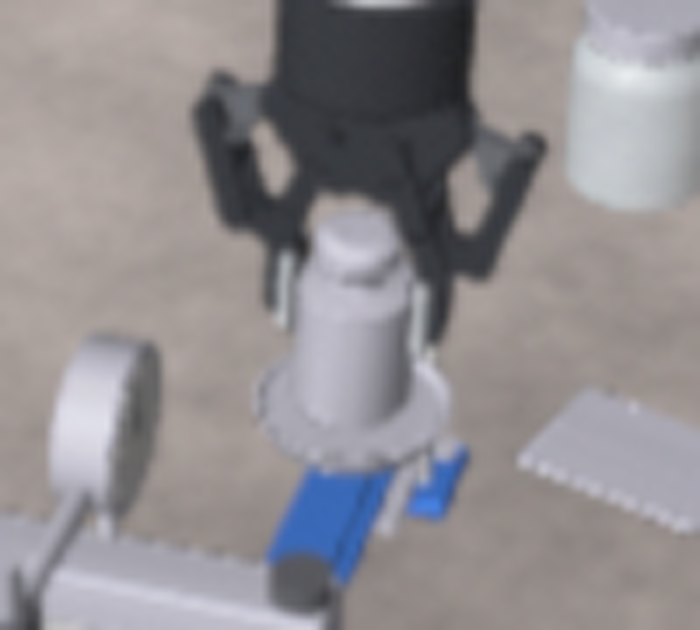

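Well centred: base at crop (347,393), which lowers to about (348,416) against a pan floor centre of about (353,416). I'll nudge +2 mm and lower gently, watching the force.

```bash
python3 -m creep '30 0.2 0 0.3 0; 30 0.2 0 0.5 0; 30 0.2 0 0.7 0; 30 0.2 0 0.8 0; 30 0.2 0 0.9 0; 30 0.2 0 0.9 0' ; python3 -m creep '30 0 0 0.1 0; 30 0 0 0.15 0; 30 0 0 0.2 0; 30 0 0 0.2 0'
```

```text
clock: 19.2
eef_pos: [630.2, 112.3, 305.1]
tcp_rot: [-3.137, 0.024, 0.182]
contact_force: [-0.1, -0.5, -6.2]
opening: 0.545
clock: 19.6
eef_pos: [630.2, 112.4, 304.6]
tcp_rot: [-3.137, 0.024, 0.182]
contact_force: [-6.0, 0.4, 8.0]
opening: 0.538
```

Run:
```python
from h import *
go(0,0,0,0)
for n in ('scene','top'):
    p,d=grab_frame(n);np.savez(f'pics/{n}15.npz',p=p,d=d)
    if n=='scene': crop(n,p,270,350,140,210,9,'pics/s15.png')
```

```text
clock 19.60 pos [630.2 112.4 304.6] rpy [-3.137  0.024  0.182] q6 -0.01 open 0.538 F [-6.   0.4  8. ]
tx ty tz cm [-63.27  -0.21  31.96] roll deg 10.4 dist rows 14.177431276916625
```

View pics/s15.png

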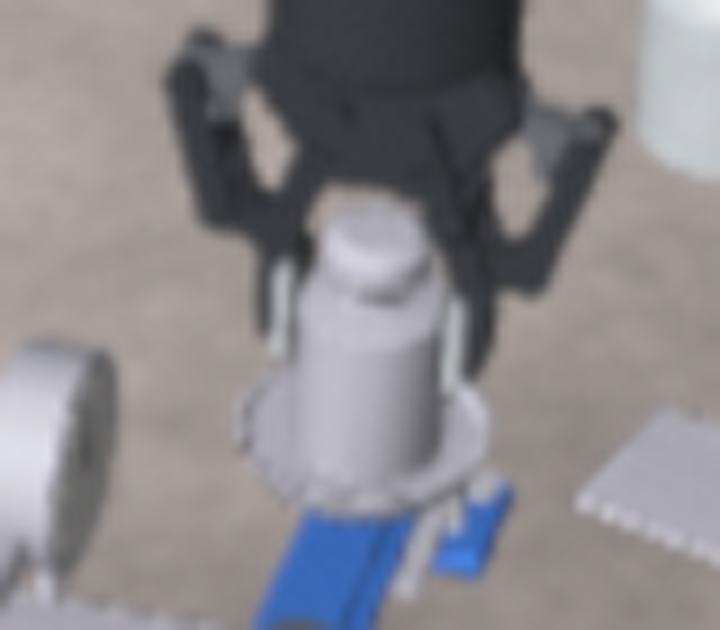

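Run:
```python
from h import *
print('knob centre',atz('scene',[(270+373/9,140+234/9)],184))
o=np.array((270,140))
for c in([624,111.5],[625.7,108.5],[622.5,113.5],[628,112]):
    print(c,'floor/rim',((proj('scene',[[*c,100],[*c,107]])-o)*9).round(),'front base',)
th=np.linspace(0,6.28,60)
for nm,c,r,z in(('rimout',(623.5,111.5),41,107),('base',(626,112),24,102),('base0',(623.5,111.5),24,102)):
    q=(proj('scene',np.c_[c[0]+r*np.cos(th),c[1]+r*np.sin(th),0*th+z])-o)*9;print(nm,q.min(0).round(),q.max(0).round())
q=cloud('scene',np.load('pics/scene15.npz')['d']).reshape(-1,3)
w=q[(np.hypot(q[:,0]-624,q[:,1]-112)<45)];
for a,b in((172,190),(92,112)):
    k=w[(w[:,2]>a)&(w[:,2]<b)];print(a,len(k),k.mean(0).round(1),np.ptp(k,axis=0).round())
```

```text
knob centre [[626.02377835 107.46930773 184.        ]]
[624, 111.5] floor/rim [[365. 443.]
 [366. 425.]] front base
[625.7, 108.5] floor/rim [[366. 450.]
 [366. 432.]] front base
[622.5, 113.5] floor/rim [[364. 438.]
 [364. 421.]] front base
[628, 112] floor/rim [[377. 446.]
 [378. 428.]] front base
rimout [234. 347.] [494. 506.]
base [296. 393.] [448. 486.]
base0 [288. 391.] [440. 485.]
172 205 [628.8 102.4 182.7] [89. 42. 18.]
92 230 [626.2  97.5 104.7] [80. 75. 14.]
```

The weight is centred within about 2 mm and in light contact with the pan floor. I'll ease the press and open.

```bash
python3 -m creep '30 0 0 -0.02 0; 30 0 0 -0.02 0' 20; python3 -m creep '56 0 0 0 0; 58 0 0 0 0; 62 0 0 0 0; 68 0 0 0 0; 75 0 0 0 0; 85 0 0 0 0; 85 0 0 0 0'
python3 - <<'E'
from h import *
go(0,0,0,0)
p,d=grab_frame('scene');crop('scene',p,270,350,140,210,9,'pics/s16.png')
E
```

```text
clock: 19.9
eef_pos: [630.3, 112.4, 304.8]
tcp_rot: [-3.137, 0.023, 0.182]
contact_force: [-0.4, 0.5, -2.9]
opening: 0.541
clock: 20.6
eef_pos: [630.4, 112.4, 304.9]
tcp_rot: [-3.137, 0.023, 0.182]
contact_force: [-0.0, -0.3, -0.1]
opening: 0.852
clock 20.60 pos [630.4 112.4 304.9] rpy [-3.137  0.023  0.182] q6 -0.01 open 0.852 F [-0.  -0.3 -0.1]
tx ty tz cm [-63.32  -0.21  31.93] roll deg 10.4 dist rows 14.183856398949956
```

View pics/s16.png

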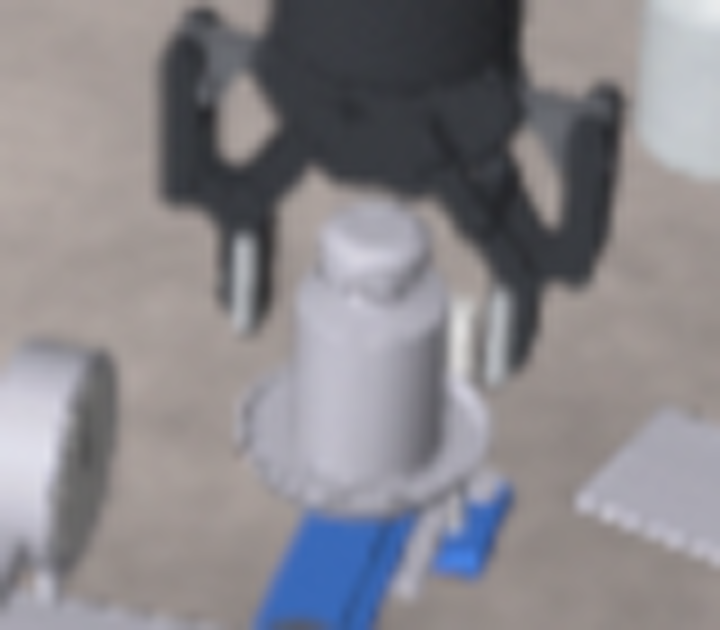

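The weight stands free and upright in the pan. I'll retreat straight up, then away.

```bash
python3 -m creep '100 0 0 0 0; 100 0 0 0 0; 100 0 0 -1 0; 100 -0.1 0 -3 0; 100 -0.2 0 -6 0; 100 -0.2 0 -10 0; 100 -0.2 0 -14 0; 100 -5 0 -16 0; 100 -10 0 -16 0; 100 -15 0 -16 0; 100 -20 0 -16 0; 100 -23 0 -16 0; 100 -23 0 -16 0' ; python3 chk.py 17; python3 lev.py 17
python3 - <<'E'
from h import *
C=cloud('top',np.load('pics/top17.npz')['d']).reshape(-1,3)
k=C[(np.hypot(C[:,0]-624,C[:,1]-112)<50)&(C[:,2]>172)&(C[:,2]<205)];print('knob',cv2.minEnclosingCircle(k[:,:2].astype(np.float32)),k.mean(0))
e=np.array([.983,.182,0]);ey=np.array([-.182,.983,0])
for n in('top','scene'):
  for kk in('0','10','17'):
    C=cloud(n,np.load(f'pics/{n}{kk}.npz')['d']).reshape(-1,3);L=np.c_[(C-[648,-24,0])@e,(C-[648,-24,0])@ey,C[:,2]]
    b=L[(abs(L[:,0]+1)<8)&(L[:,1]>45)&(L[:,1]<92)&(L[:,2]>50)&(L[:,2]<110)];
    f=np.polyfit(b[:,1],b[:,2],1) if len(b)>3 else 0;print(n,kk,len(b),'beam top z at y=70',np.polyval(f,70).round(2))
E
```

```text
clock: 21.95
eef_pos: [404.4, 70.1, 470.9]
tcp_rot: [-3.137, 0.023, 0.182]
contact_force: [0.7, 0.1, -0.3]
opening: 0.999
clock 21.95 pos [404.4  70.1 470.9] rpy [-3.137  0.023  0.182] q6 -0.02 open 0.999 F [ 0.7  0.1 -0.3]
tx ty tz cm [17.48 13.81 26.94] roll deg 90.0 dist rows 6.991138847931545
scene pan floor z 102.0947263796592 104.94344756172683 20
top pan floor z 109.64753813660177 107.31114389266759 77
scene 0 bench -0.34 pan 82.4 81.88 129 beam [ 0.12 86.29 66.25] 12 post 99.55396073455634
scene 17 bench -0.53 pan 83.28 87.48 5 beam [-0.73 79.58 83.94] 40 post 99.97684130874173
top 0 bench 1.12 pan 83.39 83.29 237 beam [4.000e-02 7.551e+01 6.664e+01] 67 post 102.32589695203583
top 17 bench 4.25 pan 109.2 110.5 67 beam [-0.67 75.9  81.24] 75 post 101.50008071228163
knob ((625.8603515625, 111.39641571044922), 18.309925079345703) [625.08019616 111.95507402 184.96515855]
top 0 101 beam top z at y=70 67.49
top 10 124 beam top z at y=70 80.16
top 17 125 beam top z at y=70 79.69
scene 0 11 beam top z at y=70 72.38
scene 10 36 beam top z at y=70 83.99
scene 17 39 beam top z at y=70 84.05
```

View pics/t17.png

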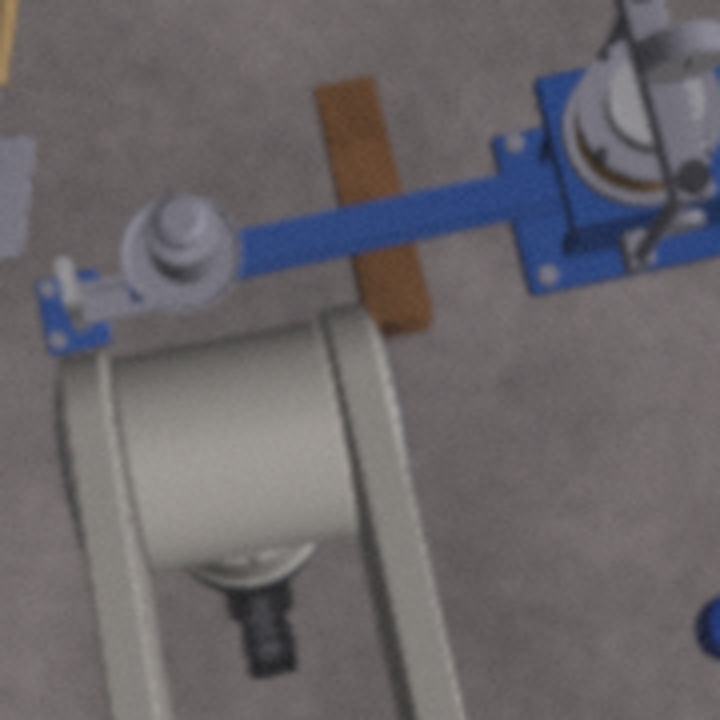

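View pics/s17.png

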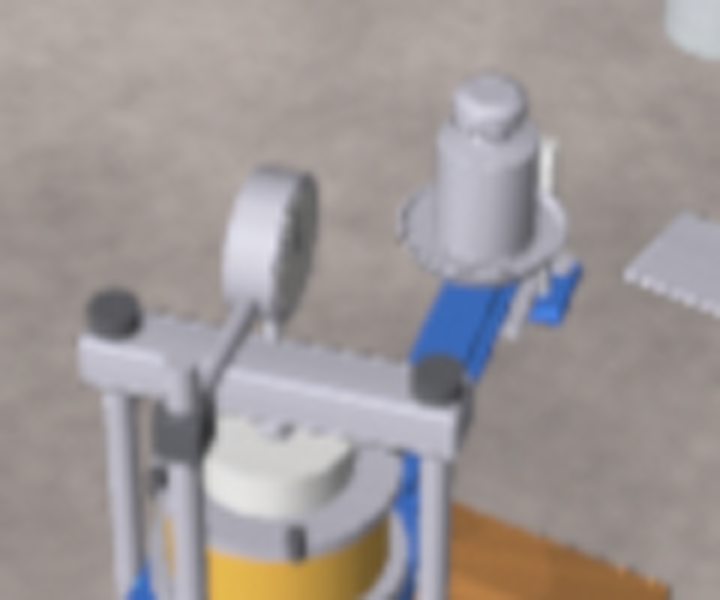

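Beam-top depth from the top camera (80 mm) disagrees with the scene camera (84 mm), so I'll check the profile along the beam before handing in.

Run:
```python
from h import *
e=np.array([.983,.182,0]);ey=np.array([-.182,.983,0])
for n in('top','scene'):
  for kk in('0','10','17'):
    z=np.load(f'pics/{n}{kk}.npz');C=cloud(n,z['d']).reshape(-1,3);hsv=cv2.cvtColor(z['p'],cv2.COLOR_BGR2HSV).reshape(-1,3)
    bl=(hsv[:,0]>100)&(hsv[:,0]<130)&(hsv[:,1]>120)
    L=np.c_[(C-[648,-24,0])@e,(C-[648,-24,0])@ey,C[:,2]]
    out=[]
    for y in range(-80,100,20):
        b=L[bl&(L[:,0]>-30)&(L[:,0]<30)&(L[:,1]>y)&(L[:,1]<y+20)&(L[:,2]>40)&(L[:,2]<110)]
        out.append((y+10,len(b),*(np.percentile(b[:,2],[25,50,75,90]).round(1) if len(b)>3 else ())))
    print(n,kk);[print('  ',*o) for o in out]
    pt=L[(abs(L[:,0])<9)&(L[:,1]>178)&(L[:,1]<203)&(L[:,2]>30)&(L[:,2]<95)];print('   pointer region',len(pt),np.percentile(pt[:,2],[25,50,75]) if len(pt)>3 else '')
```

```text
top 0
   -70 73 72.8 76.3 79.0 81.1
   -50 74 71.5 73.9 76.1 78.0
   -30 77 70.3 73.0 75.6 77.4
   -10 77 68.7 71.9 74.6 76.1
   10 76 67.8 70.7 72.4 74.5
   30 72 67.5 69.7 71.9 73.8
   50 69 66.2 68.9 70.6 73.3
   70 67 64.4 66.7 68.5 70.6
   90 64 63.5 66.3 68.3 69.1
   pointer region 33 [44.28859621 48.11244303 79.69445434]
top 10
   -70 75 80.8 83.3 86.3 87.9
   -50 78 80.8 82.5 86.5 88.3
   -30 79 80.7 83.8 86.2 87.8
   -10 76 80.2 83.7 86.3 87.5
   10 77 79.9 83.8 86.4 88.0
   30 81 81.5 84.1 86.2 88.0
   50 79 80.1 83.1 85.7 86.8
   70 77 81.3 84.4 86.9 88.3
   90 73 81.0 84.5 86.3 88.1
   pointer region 25 [66.01717446 69.49794357 73.50291927]
top 17
   -70 76 81.4 84.0 86.2 88.5
   -50 79 81.3 84.8 86.7 88.2
   -30 76 80.1 83.4 85.9 87.6
   -10 78 80.2 83.4 86.3 88.3
   10 78 80.1 84.0 86.0 87.7
   30 79 79.6 83.8 85.4 88.0
   50 78 81.2 84.1 86.3 88.0
   70 79 80.6 83.9 86.4 88.3
   90 74 78.7 82.5 85.8 87.8
   pointer region 28 [64.17304932 71.862296   74.40149221]
scene 0
   -70 0
   -50 0
   -30 0
   -10 10 71.8 72.9 74.3 74.9
   10 2
   30 0
   50 0
   70 0
   90 37 63.7 65.6 66.4 67.8
   pointer region 5 [80.88648521 80.94814764 82.51019367]
scene 10
   -70 0
   -50 0
   -30 5 82.6 82.8 83.5 84.0
   -10 7 84.2 85.1 86.1 86.6
   10 1
   30 0
   50 0
   70 31 82.8 83.9 85.3 85.7
   90 49 82.2 83.6 85.5 86.6
   pointer region 0 
scene 17
   -70 0
   -50 0
   -30 6 82.2 84.1 85.3 86.1
   -10 6 83.6 85.0 86.0 86.4
   10 1
   30 0
   50 0
   70 33 82.7 84.6 85.5 87.4
   90 47 82.1 83.7 84.9 86.3
   pointer region 1
```

The beam profile is flat in both cameras, with the top at about 84 mm from y = -70 to +90 against a start slope of about 0.06 rad. The 80 mm reading came from a poor pixel selection. The wedge is in place and the weight is upright, so I'm handing in.

```bash
python3 -c "
from rig import *
print(sign_off(),sense()['clock'])"
```

```text
the job is handed in; nothing more can be done
the job is handed in; nothing more can be done
```

The wedge is under the shoe holding the beam level, and the larger steel weight stands upright on the pan. I handed the job in at about 22 s; no verdict is reported.

**What I did:** I gripped the wedge by its thick end and turned it half round. I slid it in thin end first from the robot's side until the beam was level, then let go. I then set the larger steel weight on the pan with light contact, released it and backed the arm away.

**Last checks:**
- **Beam:** its top is flat along its length to within 1–2 mm. I estimate the pointer is about 1 mm low, against the 4 mm allowed. The pan's rise and the wedge's position under the shoe both gave that figure, and adding the weight changed the beam height by no more than about 0.5 mm. I did not read the pointer against the line directly, because the pictures are too coarse for that.
- **Weight:** it stands upright within about 3 mm of the pan's centre.
- **Bystanders:** the arm stayed clear of the jar, spatula and small weight. I did not measure their positions again at the end.

**Checks that disagreed:**
- **Beam-top height:** one top-camera reading gave about 80 mm. Selecting the blue beam pixels properly gave about 84 mm in both cameras, against 85 mm when level.
- **Pan height:** the absolute reading was about 3 mm high from the start, so I relied on its rise instead.
- **Tool tilt:** the tool picked up about 1.5–2° of tilt while pushing the wedge. I allowed for that when gripping and placing the weight.

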